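# Pack the specimen carrier with cold plates and clamp in the transport tube

## Task

Get the specimen carrier ready for the courier: draw every cold plate up out of the slotted rack and stand each one fully home in a free slot of the carrier. Lay the transport tube in the carrier's two saddles and let go of it, then swing the hinged half of the coupler fully shut over it, and only then drop the swing bolt up into the coupler's slot. Leave the other things on the bench where they stand.

Things in the scene. Friction and masses are not known exactly. Their poses are not given: they have to be found in the camera images.
- rack: Slotted rack, fixed: aluminium base 160 (x) x 200 (y) x 10 mm, two grey end combs 55 mm high. Origin: centre of its underside; yaw varies. Four upright slots run along its x, at y = -69, -23, +23, +69 mm. A plate stands on the base (underside 10 mm above the bench) with only its ends held, in channels 19 wide, 138 long, over its lowest 55 mm; the middle 100 mm of its length is free for fingers.
- plate1_mid (a point): Cold plate: flat hard white plastic plate with grey panels, 120 long (its x) x 14 thick (its y) x 95 mm high (its z), 0.15 kg. The point is its centre, 47.5 mm below its top edge. Starts upright in one of the rack's slots. Three or all four plates are there on any one day; an absent one is None throughout (one held in the fingers also reads None).
- plate2_mid (a point): Cold plate: flat hard white plastic plate with grey panels, 120 long (its x) x 14 thick (its y) x 95 mm high (its z), 0.15 kg. The point is its centre, 47.5 mm below its top edge. Starts upright in one of the rack's slots. Three or all four plates are there on any one day; an absent one is None throughout (one held in the fingers also reads None).
- plate3_mid (a point): Cold plate: flat hard white plastic plate with grey panels, 120 long (its x) x 14 thick (its y) x 95 mm high (its z), 0.15 kg. The point is its centre, 47.5 mm below its top edge. Starts upright in one of the rack's slots. Three or all four plates are there on any one day; an absent one is None throughout (one held in the fingers also reads None).
- plate4_mid (a point): Cold plate: flat hard white plastic plate with grey panels, 120 long (its x) x 14 thick (its y) x 95 mm high (its z), 0.15 kg. The point is its centre, 47.5 mm below its top edge. Starts upright in one of the rack's slots. Three or all four plates are there on any one day; an absent one is None throughout (one held in the fingers also reads None).
- tube_mid (a point): Transport tube lying on the bench: rigid clear canister with a paper band, about 0.4 kg, 200 mm long, axis along its x, barrel 50 mm across; at each end (84 to 100 mm off the centre) an eight-sided white cap, 60 mm across flats, so it does not roll. Ends alike. The point is its centre on the axis, 30 mm above the bench as it lies.
- carrier: Specimen carrier, fixed: aluminium base plate 216 (x) x 330 (y) x 8 mm. Origin at the underside, mid-length (plate spans y = -175 to +155 mm); yaw varies. On its -y part four plate slots, on its +y part two V-shaped saddles for the tube (axis along the carrier's x), with the hinged coupler on the +x saddle.
- slot1 (a point): Slot 1 of the carrier, empty at the start: the centre of a plate that stands fully home here, 57.5 mm above the bench (plate underside at 10); axes as the carrier's, plate length along x. Grey end combs 45 mm high with flared mouths hold the plate's ends (channel 20 wide, 138 long); the middle 100 mm is free for fingers. Slots are 43 mm apart in y.
- slot2 (a point): Slot 2 of the carrier, empty at the start: the centre of a plate that stands fully home here, 57.5 mm above the bench (plate underside at 10); axes as the carrier's, plate length along x. Grey end combs 45 mm high with flared mouths hold the plate's ends (channel 20 wide, 138 long); the middle 100 mm is free for fingers. Slots are 43 mm apart in y.
- slot3 (a point): Slot 3 of the carrier, empty at the start: the centre of a plate that stands fully home here, 57.5 mm above the bench (plate underside at 10); axes as the carrier's, plate length along x. Grey end combs 45 mm high with flared mouths hold the plate's ends (channel 20 wide, 138 long); the middle 100 mm is free for fingers. Slots are 43 mm apart in y.
- slot4 (a point): Slot 4 of the carrier, empty at the start: the centre of a plate that stands fully home here, 57.5 mm above the bench (plate underside at 10); axes as the carrier's, plate length along x. Grey end combs 45 mm high with flared mouths hold the plate's ends (channel 20 wide, 138 long); the middle 100 mm is free for fingers. Slots are 43 mm apart in y.
- saddle_mid (a point): Where the tube's centre is when home in the saddles: on the tube axis (along x; axes as the carrier's), 60 mm above the bench. The saddles are V-blocks 24 mm wide at x = -60 and +60 from here, open at the top, 70 mm between their 56 mm high cheeks. The tube's caps lie outside them (12 mm play either way); the tube's middle is free for fingers down to the base plate at 8 mm.
- strap (a joint): Hinged half of the coupler: steel half-ring 24 mm wide (along the carrier's x) with a flat forked lug at its end. 0 = fully shut over the tube; grows as it opens, to 1.9 rad; starts about upright (1.55 to 1.85). Turns about point strap_hinge (line along the carrier's x), towards +y as it shuts. Slightly stiff: stays when upright, falls when well past it. Shuts fully only on a tube that is home.
- strap_hinge (a point): The hinge of the half-ring: 42 mm to the -y side of the tube axis, 60 mm above the bench, at the +x saddle; axes as the carrier's.
- strap_lug (a point): Middle of the half-ring's forked lug, 92 mm from the hinge (moves with it); when shut, 50 mm to the +y side of the tube axis, 63 mm above the bench. The lug is 24 mm wide along the carrier's x, 8 thick, 70 to 106 mm from the hinge, with a 10 mm slot open at its end. It can be pinched from above across its 24 mm width and turns between the fingers as it swings.
- bolt (a joint): Swing bolt: steel, 9 mm thick, 58 mm long, with a wing nut near its end. 0 = home in the lug's slot (leaning 0.2 rad inwards past upright, towards the carrier's -y, so its weight keeps it); grows as it swings out to +y and down to its stop at 1.5 rad, where it starts. Swings freely about point bolt_pivot (line along the carrier's x).
- bolt_pivot (a point): Pivot of the swing bolt: 56 mm to the +y side of the tube axis, 40 mm above the bench, at the +x saddle; axes as the carrier's.
- bolt_nut (a point): Middle of the wing nut, 48 mm from the pivot (moves with the bolt). Its wings spread 32 mm along the carrier's x (8 thick, 18 high): it can be pinched from above across the wings and turns between the fingers as it swings. The nut is not screwed down in this job.
- tubes_a: Bystander, to be left alone: black tube rack, 60 x 190 x 92 high, with two rows of purple-capped blood tubes (mm). Origin: centre of its underside.
- jar: Bystander, to be left alone: specimen jar with a red lid, 56 across, 75 high (mm). Origin: centre of its underside.
- reagent: Bystander, to be left alone: reagent bottle with a white cap, 64 across, 130 high (mm). Origin: centre of its underside.
- timer: Bystander, to be left alone: flat white bench timer, 60 x 75 x 22 high (mm). Origin: centre of its underside.
- tipbox: Bystander, to be left alone: clear box with a blue lid, 60 x 90 x 56 high (mm). Origin: centre of its underside.
- marker: Bystander, to be left alone: marker pen, 130 long, 13 thick (mm). Origin: centre of its underside.
There are look-alikes about, which are no part of the job. Leave any red look-alike of the part that bears tube_mid alone.

How it is judged:
On the way, in this order (a step that is already met when the one before it is completed fails the run):
1. the tube lies home in both saddles and has been let go (z of tube_mid in the frame of saddle_mid between -0.006 and 0.005 m and y of tube_mid in the frame of saddle_mid between -0.008 and 0.008 m and x of tube_mid in the frame of saddle_mid between -0.022 and 0.022 m and angle between the x axis of tube_mid and the x axis of saddle_mid, either way round below 0.12 rad and contact force between the fingers and tube below 0.5 N), for 0.2 s.
2. the hinged half is fully shut over the tube (z of tube_mid in the frame of saddle_mid between -0.006 and 0.005 m and y of tube_mid in the frame of saddle_mid between -0.008 and 0.008 m and x of tube_mid in the frame of saddle_mid between -0.022 and 0.022 m and angle between the x axis of tube_mid and the x axis of saddle_mid, either way round below 0.12 rad and value of joint strap below 0.08 rad), for 0.2 s.
3. the swing bolt stands in the slot of the shut coupler (value of joint strap below 0.08 rad and value of joint bolt below 0.2 rad), for 0.2 s.
At the end, for the whole second after the job is handed in: Each plate present is upright (0.25 rad), its centre within 16 mm of a carrier slot's home point; tube in the saddles (8 mm across, 5 mm in height, 22 mm along, 0.12 rad); hinged half shut (under 0.08 rad); swing bolt in its slot (under 0.2 rad) (all of step 3 and z of tube_mid in the frame of saddle_mid between -0.006 and 0.005 m and y of tube_mid in the frame of saddle_mid between -0.008 and 0.008 m and x of tube_mid in the frame of saddle_mid between -0.022 and 0.022 m and angle between the x axis of tube_mid and the x axis of saddle_mid, either way round below 0.12 rad and ((distance between plate1_mid and slot1 below 0.016 m and angle between plate1_mid's own z axis and vertical below 0.25 rad) or (distance between plate1_mid and slot2 below 0.016 m and angle between plate1_mid's own z axis and vertical below 0.25 rad) or (distance between plate1_mid and slot3 below 0.016 m and angle between plate1_mid's own z axis and vertical below 0.25 rad) or (distance between plate1_mid and slot4 below 0.016 m and angle between plate1_mid's own z axis and vertical below 0.25 rad)) and ((distance between plate2_mid and slot1 below 0.016 m and angle between plate2_mid's own z axis and vertical below 0.25 rad) or (distance between plate2_mid and slot2 below 0.016 m and angle between plate2_mid's own z axis and vertical below 0.25 rad) or (distance between plate2_mid and slot3 below 0.016 m and angle between plate2_mid's own z axis and vertical below 0.25 rad) or (distance between plate2_mid and slot4 below 0.016 m and angle between plate2_mid's own z axis and vertical below 0.25 rad)) and ((distance between plate3_mid and slot1 below 0.016 m and angle between plate3_mid's own z axis and vertical below 0.25 rad) or (distance between plate3_mid and slot2 below 0.016 m and angle between plate3_mid's own z axis and vertical below 0.25 rad) or (distance between plate3_mid and slot3 below 0.016 m and angle between plate3_mid's own z axis and vertical below 0.25 rad) or (distance between plate3_mid and slot4 below 0.016 m and angle between plate3_mid's own z axis and vertical below 0.25 rad)) and ((distance between plate4_mid and slot1 below 0.016 m and angle between plate4_mid's own z axis and vertical below 0.25 rad) or (distance between plate4_mid and slot2 below 0.016 m and angle between plate4_mid's own z axis and vertical below 0.25 rad) or (distance between plate4_mid and slot3 below 0.016 m and angle between plate4_mid's own z axis and vertical below 0.25 rad) or (distance between plate4_mid and slot4 below 0.016 m and angle between plate4_mid's own z axis and vertical below 0.25 rad))); the robot touches nothing.
It fails at once if a bystander is knocked over or shoved more than 5 cm (distance of any of tubes_a, jar, reagent, timer, tipbox, marker from where it was at the start of the episode above 0.05 m or angle between any of tubes_a, jar, reagent, timer, tipbox, marker's own z axis and vertical above 0.6 rad).
Of plate1, plate2, plate3, plate4 only 3 to 4 are there at a start; the rules pass over those that are not, and their reading is None.
At some moment in a run one of tube may be knocked a few centimetres aside while the robot is not near it.
It also fails if it takes over 210 s, if anything falls off the work surface, if the arm or the gripper's body presses on something with over 40 N, if the wrist force passes 120 N, or if a joint passes its speed limit or range.

## Robot

A 6-joint arm with a two-finger parallel gripper is mounted at the origin on the work surface. World frame = base frame: x ahead of the robot, y to its left, z up, the work surface at z = 0. Lengths are in m, angles in rad, forces in N, time in s.
With the tool pointing down it reaches from about 0.35 to 0.925 m from the base axis. Payload 6.4 kg.
Tool frame: the origin (TCP) lies at the very end of the fingers, on their centre line; the grasp point (between the pads) lies 19 mm behind it; x points along the fingers, y is the direction in which the jaws open and shut, and the axes are right-handed (so a half turn about x gives the same grasp; the last joint's range is limited). The gripper opens to 94 mm and grips with 3 to 60 N. Pads are 16 mm wide; open, the fingers measure 119 mm over their backs; the gripper's body (75 mm by 177 mm) begins 78 mm behind the grasp point.
Start: joints at [-1.456, 0.245, 1.558, -0, 1.339, -0.174], TCP at [0.185, -0.623, 0.205] pointing down, gripper open.
Joint ranges: [-3.13, 3.13], [-1.02, 2.26], [0.13, 2.54], [-0.95, 4.09], [0.21, 2.88], [-2.74, 2.74]. Speed limits (rad/s): [2.57, 2.57, 3.14, 3.14, 3.14, 3.14].

## Interface

Orientations are given as a 3x3 rotation matrix whose columns are the frame's x, y, z axes.
In Python, from bench import get_state, eyes, ticket gives the robot as it stands. The module is installed in compiled form; this text tells all that it offers.
- The arm moves only by the tool jog_arm, never from a script. Its argument "increments" is one flat list of numbers, 6 for each row, row after row: the shift along the tool's x, y, z in mm, then the turn, a rotation vector about the tool's x, y, z in rad. In form: [x, y, z, rx, ry, rz, x, y, z, rx, ry, rz, ...]. A call has 1 to 5 rows; each row shifts and turns the pose as measured when the row begins, along the tool's axes as they then stand; what a row does not reach is not made up. A row lasts 1/8 s, in which the tool goes at most 62.5 mm and 10.7 degrees, less where a joint would pass 70% of its speed; a pose out of reach is approached as far as the arm can. A call is refused whole if a number of a shift passes 62.5 or a number of a turn 0.188, either way. A call with a gripper value outside its range is refused whole. "jaw" is the finger opening in mm, from 0 to 94, set as the call begins (left out, the last holds). The fingers move at their own pace and stop on an object; "force" is the grip in N (left out, the last holds). Time passes only in rows, so rows that do not move let the fingers close. It gives the time, the measured TCP pose, the force and the opening at its end, in the units of the state.
- get_state(): the state, without advancing time (a new reading comes with each control period).
- eyes.grab_frame(name): name is "side" or "top" or "wrist"; returns (picture, depth): 420x560x3 uint8, blue, green, red; 420x560 float32, m along the optical axis (not along the pixel's ray), 0 where there is no reading.
- eyes.calibration(name): a dict with "fov_y" (degrees; the focal length in pixels is half the picture's height over the tangent of half this angle, whatever the lens; pixels are square), "cx", "cy" (the principal point, pixels), "pose" (4x4, takes a point from camera to world coordinates); the wrist camera has in their place "hand_eye" (4x4, takes a point from camera to tool coordinates, whose origin is the TCP and whose axes are the tool frame's). Camera axes: x right, y up, looking along -z (the intrinsics and any distortion apply to the point x, -y, -z); pixel columns grow to the right and rows downward; lengths in m; the calibration is good to about 2 mm. A picture is of the moment at which its call begins: read the wrist's pose just before it. calibration takes no time and is no camera call.
- ticket.job_done(): hands the job in, once; it reports no verdict.
The state is a dict: "t": time; "qpos": joint angles; "qvel": joint speeds; "tau": joint torques, N m; "ee_pos": TCP position; "tool_rot": TCP orientation; "contact_force": force on the tool from outside, world axes, zero at the start; "ft_torque": the same for the moment, N m; "gripper_width": finger opening in m.
Only numpy, scipy, OpenCV 4.12 (cv2) and the standard library are available. Lean on these libraries where they do the work, as an engineer would, in place of code of your own. Each camera call takes 0.05 s, during which the arm holds its last target.

## Working session

There is one attempt and no reset: what is moved stays moved. The work goes in short steps, Python scripts to look and compute and a tool call to move; the robot and the scene stay as the last step left them, time stands still between calls to the robot, and variables do not carry over. Pictures are saved under pics/ and viewed, and the job is handed in when it is done.

Besides the shell and the picture viewer there is one more tool, called after "Emit:" by a JSON object that holds its "method" and its "body", one argument or row to a line. jog_arm: Moves the arm, as the interface text tells. Its arguments: {"type":"object","properties":{"increments":{"type":"array"},"jaw":{"type":"number"},"force":{"type":"number"}},"required":["increments"]}

```bash
ls -la; mkdir -p pics
cat > h.py <<'E'
import numpy as np, cv2
from bench import get_state, eyes, ticket
def K(c):
    f=210/np.tan(np.radians(c['fov_y'])/2); return f,c['cx'],c['cy']
def grab(name,save=None):
    s=get_state(); im,d=eyes.grab_frame(name); c=eyes.calibration(name)
    if 'pose' in c: T=np.array(c['pose'])
    else:
        W=np.eye(4); W[:3,:3]=s['tool_rot']; W[:3,3]=s['ee_pos']; T=W@np.array(c['hand_eye'])
    if save:
        cv2.imwrite('pics/'+save+'.png',im); np.savez('pics/'+save+'.npz',im=im,d=d,T=T,k=K(c))
    return im,d,T,K(c)
def load(n):
    z=np.load('pics/'+n+'.npz'); return z['im'],z['d'],z['T'],z['k']
def world(d,T,k):
    v,u=np.mgrid[:d.shape[0],:d.shape[1]]
    f,cx,cy=k
    P=np.stack([(u-cx)/f*d,-(v-cy)/f*d,-d],-1)
    return P@T[:3,:3].T+T[:3,3]
def proj(p,T,k):
    q=(np.asarray(p)-T[:3,3])@T[:3,:3]; f,cx,cy=k
    return cx+f*q[...,0]/-q[...,2], cy-f*q[...,1]/-q[...,2]
E
python3 - <<'E'
from h import *
s=get_state(); print(s)
for n in ['side','top','wrist']:
    c=eyes.calibration(n); print(n,c)
    grab(n,n+'0')
E
```

```text
total 12
drwxr-xr-x  3 agent agent 4096 Dec  6 06:31 .
drwxr-xr-x 23 root  root  4096 Dec  6 06:31 ..
drwxr-xr-x  2 agent agent 4096 Dec  6 06:31 pics
{'t': 0.0, 'qpos': array([-1.45605490e+00,  2.45784010e-01,  1.55896685e+00, -1.86090509e-05,
        1.33869504e+00, -1.74076085e-01]), 'qvel': array([ 0.00010548, -0.00057029,  0.00074643, -0.00077374,  0.00182263,
        0.00015862]), 'tau': array([-2.05288045e-03, -4.15838170e+01, -3.14598656e+01,  6.83729094e-02,
        3.32257105e-02, -1.33836511e-04]), 'ee_pos': array([ 0.18508028, -0.62248627,  0.20438994]), 'tool_rot': array([[-2.30168413e-04,  2.84822818e-01, -9.58580153e-01],
       [ 1.83898341e-03, -9.58578437e-01, -2.84822750e-01],
       [-9.99998283e-01, -1.82837019e-03, -3.03149959e-04]]), 'contact_force': array([ 0.77785824, -0.17868388,  0.11087282]), 'ft_torque': array([ 0.00584981, -0.02176469, -0.0402332 ]), 'gripper_width': 0.09380247962373998}
side {'fov_y': 56.42812276365508, 'cx': 279.1743181195628, 'cy': 208.97577035460816, 'pose': array([[-0.82939292,  0.28391545, -0.48114384,  0.0719162 ],
       [-0.5581
[... 342 characters left out ...]
1],
       [-9.99610441e-01, -2.76968797e-02,  3.44217821e-03,
         3.38700042e-02],
       [-1.01227292e-03,  1.59228721e-01,  9.87241201e-01,
         1.06336382e+00],
       [ 0.00000000e+00,  0.00000000e+00,  0.00000000e+00,
         1.00000000e+00]])}
wrist {'fov_y': 69.68427897671415, 'cx': 277.5390782786799, 'cy': 206.90590599135916, 'hand_eye': array([[ 2.96286755e-04,  2.57580604e-01, -9.66256770e-01,
        -1.78410589e-01],
       [ 9.99999587e-01, -9.07008139e-04,  6.48470785e-05,
         9.99544235e-04],
       [-8.59699405e-04, -9.66256389e-01, -2.57580766e-01,
        -7.53451500e-02],
       [ 0.00000000e+00,  0.00000000e+00,  0.00000000e+00,
         1.00000000e+00]])}
```

View pics/top0.png

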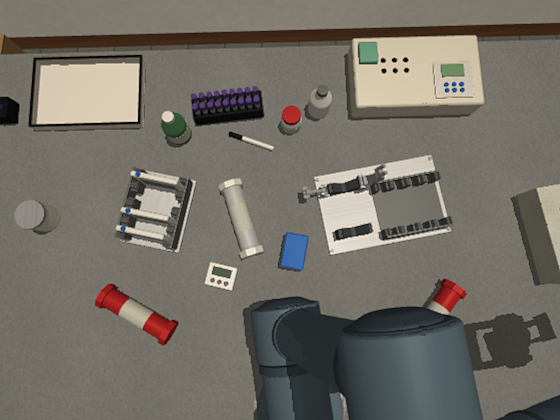

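View pics/side0.png

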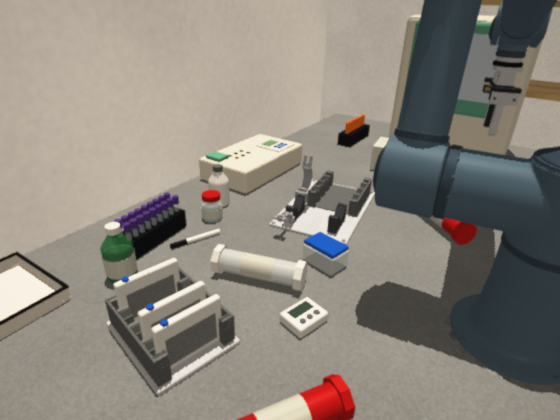

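View pics/wrist0.png

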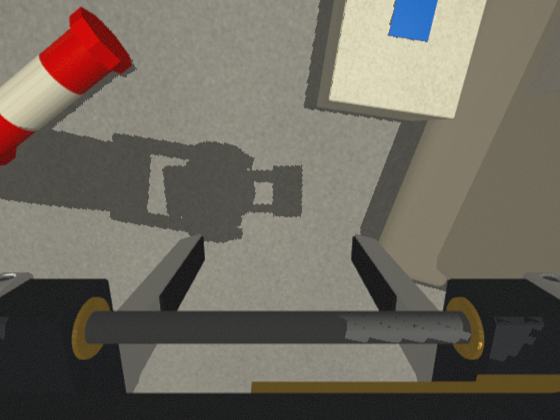

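Run:
```python
from h import *
im,d,T,k=load('top0')
cv2.imwrite('pics/c1.png',cv2.resize(im[145:265,290:460],None,fx=4.6,fy=4.6,interpolation=cv2.INTER_CUBIC))
cv2.imwrite('pics/c2.png',cv2.resize(im[150:300,90:310],None,fx=3.6,fy=3.6,interpolation=cv2.INTER_CUBIC))
P=world(d,T,k)
for (u,v) in [(60,300),(330,270),(360,200),(490,190),(410,205),(240,218),(154,181),(147,208),(146,231),(293,250),(221,276),(290,115),(320,100),(176,125),(225,95),(330,190),(250,145)]:
    print((u,v),P[v,u].round(4))
```

```text
(60, 300) [ 0.2835  0.614  -0.0033]
(330, 270) [ 0.3412 -0.0937  0.001 ]
(360, 200) [ 0.5243 -0.182   0.0095]
(490, 190) [ 0.5433 -0.5373  0.0021]
(410, 205) [ 0.5063 -0.3136  0.0133]
(240, 218) [0.4783 0.1359 0.0542]
(154, 181) [0.5713 0.3443 0.0952]
(147, 208) [0.5184 0.3884 0.0106]
(146, 231) [0.4462 0.3586 0.1021]
(293, 250) [0.3932 0.0034 0.0547]
(221, 276) [0.3336 0.1891 0.026 ]
(290, 115) [7.438e-01 3.000e-04 7.220e-02]
(320, 100) [ 0.7726 -0.0772  0.0954]
(176, 125) [0.7128 0.2897 0.1027]
(225, 95) [0.795  0.1672 0.0914]
(330, 190) [ 0.5443 -0.0968  0.0559]
(250, 145) [0.6887 0.1112 0.0015]
```

View pics/c1.png

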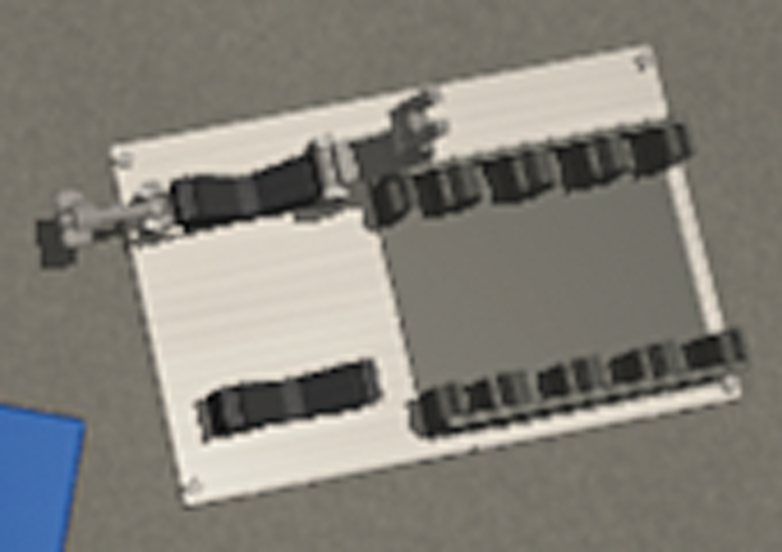

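View pics/c2.png

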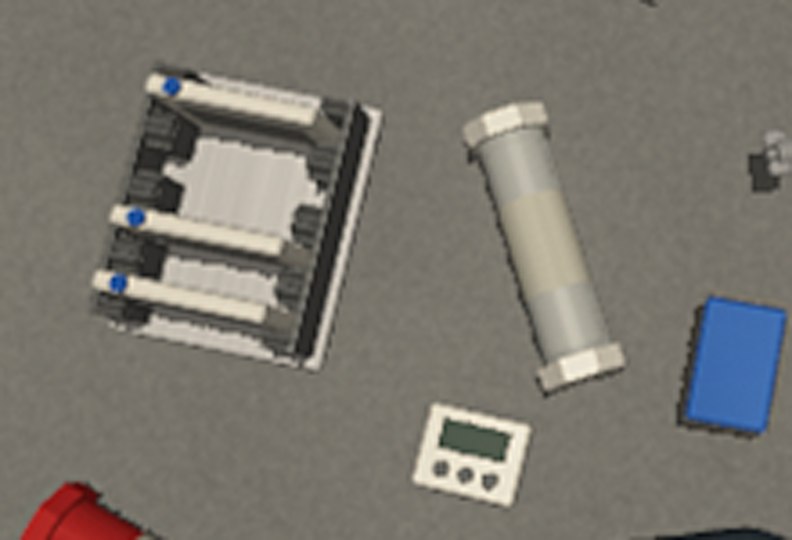

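```bash
cat >> h.py <<'E'
def ray(u,v,z,T,k):
    f,cx,cy=k; r=T[:3,:3]@np.array([(u-cx)/f,-(v-cy)/f,-1.]); o=T[:3,3]
    return o+r*(z-o[2])/r[2]
def fit(local,pts):
    # 2D rigid
    L=np.array(local)[:,:2];Q=np.array(pts)[:,:2]
    lc=L.mean(0);qc=Q.mean(0);H=(L-lc).T@(Q-qc)
    a=np.arctan2(H[0,1]-H[1,0],H[0,0]+H[1,1]);R=np.array([[np.cos(a),-np.sin(a)],[np.sin(a),np.cos(a)]])
    t=qc-R@lc; return a,t,(L@R.T+t-Q)
def rect(mask,P):
    q=P[mask][:,:2]; return q.mean(0),cv2.minAreaRect((q*1000).astype(np.float32)),mask.sum()
E
python3 - <<'E'
from h import *
im,d,T,k=load('top0'); P=world(d,T,k)
c=[(115,148),(652,47),(738,395),(188,503)]
pts=[ray(x/4.6+290-.4,y/4.6+145-.4,.008,T,k) for x,y in c]
a,t,r=fit([(.108,.155),(.108,-.175),(-.108,-.175),(-.108,.155)],pts); print('carrier',a,t,r*1000)
c=[(380,113),(318,370)]
print([ray(x/3.6+90-.4,y/3.6+150-.4,.010,T,k) for x,y in c])
Z=P[...,2]
# plates: white-ish top
H=np.zeros(Z.shape,bool);H[155:260,105:200]=1
m=(H&(Z>.085)&(Z<.12)&(d>0)).astype(np.uint8)
n,l,s,_=cv2.connectedComponentsWithStats(m)
for i in range(1,n):
    if s[i,4]>40: print('plate',s[i],rect(l==i,P),np.median(Z[l==i]))
H[:]=0;H[170:265,212:268]=1
m=H&(Z>.02)&(d>0); print('tube',rect(m,P))
E
```

```text
carrier 0.160127368372124 [ 0.51219718 -0.23011076] [[ 2.11239457  3.13163716]
 [ 2.11712791 -0.90853746]
 [-2.32788973 -4.02756669]
 [-1.90163276  1.80446699]]
[array([0.58890412, 0.26034938, 0.01      ]), array([0.39796809, 0.30434815, 0.01      ])]
plate [131 171  49  16 319] (array([0.57591985, 0.33933462]), ((577.7092895507812, 341.5610046386719), (118.88009643554688, 14.702668190002441), 76.32862854003906), np.int64(319)) 0.10415667843780496
plate [121 207  50  15 310] (array([0.48710916, 0.36064632]), ((488.1056213378906, 362.6403503417969), (120.11363983154297, 14.094215393066406), 77.45793914794922), np.int64(310)) 0.10438971932166535
plate [116 225  50  16 299] (array([0.44284543, 0.37084351]), ((443.51300048828125, 372.9334716796875), (119.13459777832031, 13.938714981079102), 76.74430847167969), np.int64(299)) 0.10427593912890698
tube (array([0.47876084, 0.13443683]), ((469.77081298828125, 171.93173217773438), (200.5675506591797, 137.1043243408203), 16.312875747680664), np.int64(1581))
```

```bash
cat >> h.py <<'E'
def plan(x,y,z,phi=None,step=55,n=None):
    """rows toward TCP target, tool-down; prints rows in mm/rad"""
    s=get_state(); p=np.array(s['ee_pos']); R=np.array(s['tool_rot'])
    f0=np.arctan2(R[1,1],R[0,1])
    if phi is None: phi=f0
    D=np.array([x,y,z])-p; dphi=(phi-f0+np.pi)%(2*np.pi)-np.pi
    # tilt correction: desired R
    def Rd(f): 
        c,s_=np.cos(f),np.sin(f); return np.array([[0,c,s_],[0,s_,-c],[-1,0,0]])
    N=n or int(max(1,np.ceil(np.abs(D).max()*1000/step),np.ceil(np.linalg.norm(D)*1000/60),np.ceil(abs(dphi)/.17)))
    rows=[];pc=p.copy();Rc=R.copy()
    for i in range(N):
        pt=p+D*(i+1)/N; Rt=Rd(f0+dphi*(i+1)/N)
        v=np.round(Rc.T@(pt-pc)*1000, 1); w=np.round(cv2.Rodrigues(Rc.T@Rt)[0].ravel(),3)
        rows.append(list(v)+list(w)); pc=pc+Rc@v/1000; Rc=Rc@cv2.Rodrigues(w)[0]
    print('t',round(s['t'],2),'p',p.round(4),'phi',round(f0,4),'D',(D*1000).round(1),'dphi',round(dphi,4),'tiltax',R[:2,0].round(4),'w',round(s['gripper_width']*1000,1),'F',np.round(s['contact_force'],1))
    for i in range(0,N,5): print('['+', '.join(', '.join('%g'%q for q in r) for r in rows[i:i+5])+']')
    return rows
E
python3 - <<'E'
from h import *
plan(.50,-.2,.32,-1.37)
im,d,T,k=load('top0'); P=world(d,T,k);Z=P[...,2]
H=np.zeros(Z.shape,bool);H[170:265,212:268]=1
m=(H&(Z>.02)&(Z<.08)&(d>0)).astype(np.uint8); m=cv2.morphologyEx(m,cv2.MORPH_OPEN,np.ones((3,3)))
n,l,s,_=cv2.connectedComponentsWithStats(m);i=1+s[1:,4].argmax();print(rect(l==i,P))
E
```

```text
t 0.15 p [ 0.1851 -0.6226  0.2046] phi -1.282 D [314.9 422.6 115.4] dphi -0.088 tiltax [-0.0001  0.0015] w 93.9 F [-0.9  0.3 -0.1]
[-12.8, -35.1, -46.9, 0.01, -0, 0.001, -12.7, -35.5, -46.6, 0.01, -0, 0, -12.8, -36, -46.2, 0.009, -0, 0, -12.8, -36.4, -45.9, 0.01, -0, 0, -12.8, -36.8, -45.5, 0.01, -0, 0]
[-12.8, -37.3, -45.1, 0.01, -0, 0, -12.8, -37.8, -44.8, 0.009, -0, 0, -12.8, -38.2, -44.4, 0.01, -0, 0, -12.8, -38.6, -44.1, 0.01, -0, 0]
(array([0.47955216, 0.13399336]), ((480.48431396484375, 135.17376708984375), (200.57955932617188, 59.987247467041016), 16.49386978149414), np.int64(1564))
```

Emit:
{"method": "jog_arm", "body": {
  "increments": [-13, -35, -47, 0.01, 0, 0, -13, -35, -47, 0.01, 0, 0, -13, -36, -46, 0.01, 0, 0, -13, -36, -46, 0.01, 0, 0, -13, -37, -45, 0.01, 0, 0]
}}

```text
t: 0.78
ee_pos: [0.3626, -0.3837, 0.2684]
tool_rot: [[-0.001, 0.228, -0.974], [0.007, -0.974, -0.228], [-1.0, -0.007, -0.0]]
contact_force: [0.3, -0.4, 0.5]
gripper_width: 0.0936
```

Emit:
{"method": "jog_arm", "body": {
  "increments": [-13, -37, -45, 0.01, 0, 0, -13, -38, -45, 0.01, 0, 0, -13, -38, -45, 0.01, 0, 0, -13, -38, -44, 0.01, 0, 0, 0, 0, 0, 0, 0, 0]
}}

```text
t: 1.4
ee_pos: [0.5104, -0.1884, 0.3238]
tool_rot: [[0.001, 0.192, -0.981], [0.007, -0.981, -0.192], [-1.0, -0.006, -0.002]]
contact_force: [-0.3, -0.6, -0.2]
gripper_width: 0.0942
```

Run:
```python
from h import *
plan(.50,-.2,.32,-1.37)
grab('wrist','w1')
```

```text
t 1.4 p [ 0.5104 -0.1884  0.3238] phi -1.3777 D [-10.4 -11.6  -3.8] dphi 0.0077 tiltax [0.0006 0.0065] w 94.2 F [-0.3 -0.6 -0.2]
[3.7, 9.4, 12.4, -0.008, -0.002, 0.006]
```

View pics/w1.png

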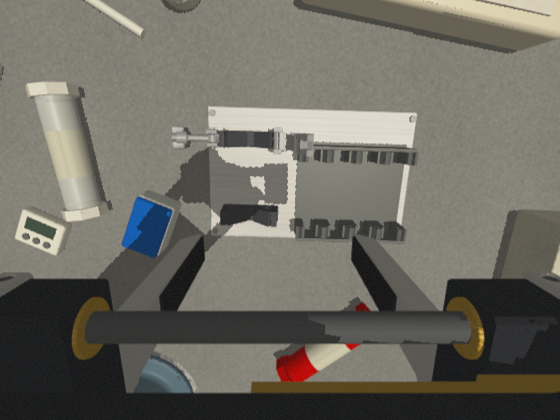

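Run:
```python
from h import *
im,d,T,k=load('w1')
cv2.imwrite('pics/c3.png',cv2.resize(im[95:255,165:430],None,fx=3,fy=3,interpolation=cv2.INTER_CUBIC))
g=cv2.cvtColor(im,cv2.COLOR_BGR2GRAY)
c=np.array([(208,107),(417,113),(405,240),(211,237)],np.float32)
P=world(d,T,k)
pts=[ray(u,v,.008,T,k) for u,v in c]
a,t,r=fit([(.108,.155),(.108,-.175),(-.108,-.175),(-.108,.155)],pts); print('carrier',a,t,r*1000)
print(P[270:275,250].round(4)[0],P[200,80],P[200,350])
```

```text
carrier 0.1769870163739276 [ 0.51304966 -0.23137069] [[-0.61206668  0.72295159]
 [ 3.46814842 -2.15619352]
 [-2.6221726   4.54081928]
 [-0.23390913 -3.10757735]]
[ 0.3258 -0.1721 -0.0019] [0.41860457 0.10474551 0.05206492] [ 0.49084784 -0.31554265  0.0072025 ]
```

View pics/c3.png

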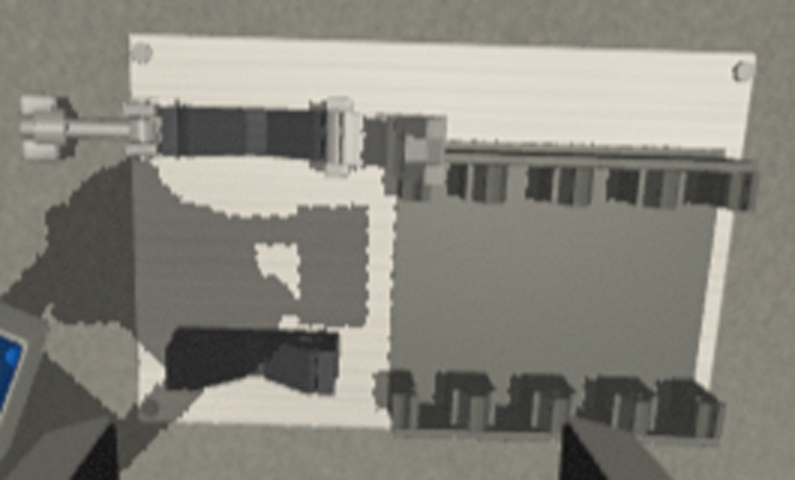

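```bash
cat > carr.py <<'E'
from h import *
from scipy.optimize import least_squares
def edgepts(im,T,k,pose,z=.008,edges=None,span=10):
    """search along normals of predicted base outline; returns (pts local expected edge idx, world)"""
    g=cv2.GaussianBlur(cv2.cvtColor(im,cv2.COLOR_BGR2GRAY),(0,0),.7).astype(float)
    a,tx,ty=pose;R=np.array([[np.cos(a),-np.sin(a)],[np.sin(a),np.cos(a)]])
    E={'px':[(.108,y) for y in np.linspace(-.17,.15,60)],'nx':[(-.108,y) for y in np.linspace(-.17,.15,60)],
       'py':[(x,.155) for x in np.linspace(-.103,.103,40)],'ny':[(x,-.175) for x in np.linspace(-.103,.103,40)]}
    N={'px':(1,0),'nx':(-1,0),'py':(0,1),'ny':(0,-1)}
    out=[]
    for e in E:
        if edges and e not in edges: continue
        for l in E[e]:
            ss=np.arange(-span,span+.1,.25)/1000
            q=np.array(l)+ss[:,None]*np.array(N[e])
            w=np.c_[q@R.T+[tx,ty],np.full(len(q),z)]
            u,v=proj(w,T,k)
            val=cv2.remap(g.astype(np.float32),u.astype(np.float32)[None],v.astype(np.float32)[None],cv2.INTER_LINEAR)[0]
            gr=np.gradient(cv2.GaussianBlur(val[None],(0,0),4)[0])
            i=gr.argmin()
            if gr[i]<-1.5 and 3<i<len(ss)-4: out.append((e,l,ss[i],w[i,:2]))
    return out
def refine(im,T,k,pose,edges=None):
    for it in range(6):
        o=edgepts(im,T,k,pose,edges=edges,span=12 if it<2 else 7)
        W=np.array([x[3] for x in o]);es=[x[0] for x in o]
        def res(p):
            a,tx,ty=p;R=np.array([[np.cos(a),-np.sin(a)],[np.sin(a),np.cos(a)]])
            L=(W-[tx,ty])@R
            r=np.array([{'px':L[i,0]-.108,'nx':-L[i,0]-.108,'py':L[i,1]-.155,'ny':-L[i,1]-.175}[e] for i,e in enumerate(es)])
            return r*1000
        s=least_squares(res,pose,loss='soft_l1',x_scale=[.01,.01,.01]);pose=s.x
    r=res(pose)
    print('pose',pose.round(4),{e:(sum(1 for x in es if x==e),round(float(np.median(r[[i for i,x in enumerate(es) if x==e]])),2)) for e in set(es)})
    return pose
if __name__=='__main__':
    for n in ['top0','w1']:
        im,d,T,k=load(n); refine(im,T,k,[.17,.5125,-.2307])
E
python3 carr.py
```

```text
pose [ 0.1636  0.5124 -0.2295] {'py': (37, -1.0), 'px': (58, -1.23), 'nx': (60, -1.01), 'ny': (30, -1.5)}
pose [ 0.1609  0.513  -0.2287] {'py': (35, -0.98), 'px': (60, -0.49), 'nx': (25, -2.5), 'ny': (36, -2.04)}
```

```bash
cat > hm.py <<'E'
from carr import *
import sys
POSE=[.1622,.5127,-.2291]
def local(P,pose=POSE):
    a,tx,ty=pose;c,s=np.cos(a),np.sin(a);q=P.copy();x=P[...,0]-tx;y=P[...,1]-ty
    q[...,0]=c*x+s*y;q[...,1]=-s*x+c*y;return q
def toworld(l,pose=POSE):
    a,tx,ty=pose;c,s=np.cos(a),np.sin(a);return np.array([tx+c*l[0]-s*l[1],ty+s*l[0]+c*l[1]])
def rectify(im,T,k,z,pose=POSE,sc=2.0,x0=-.12,x1=.13,y0=-.19,y1=.22):
    # image: right = -y local ; up = +x local ; sc px/mm
    ys=np.arange(y1,y0,-.001/sc);xs=np.arange(x1,x0,-.001/sc)
    Y,X=np.meshgrid(ys,xs);a,tx,ty=pose;c,s=np.cos(a),np.sin(a)
    W=np.stack([tx+c*X-s*Y,ty+s*X+c*Y,np.full(X.shape,z)],-1);u,v=proj(W,T,k)
    return cv2.remap(im,u.astype(np.float32),v.astype(np.float32),cv2.INTER_CUBIC)
def grid(img,sc=2.0,x1=.13,y1=.22):
    im=img.copy()
    for y in range(-175,220,25):
        u=int((y1*1000-y)*sc);cv2.line(im,(u,0),(u,im.shape[0]),(0,255,255) if y%100==0 else (0,160,0),1);cv2.putText(im,str(y),(u+1,10),0,.35,(0,0,255),1)
    for x in range(-100,126,20):
        v=int((x1*1000-x)*sc);cv2.line(im,(0,v),(im.shape[1],v),(0,160,0),1);cv2.putText(im,str(x),(0,v-1),0,.35,(0,0,255),1)
    return im
if __name__=='__main__':
    for n in ['w1']:
        im,d,T,k=load(n)
        r=rectify(im,T,k,.050,sc=1.9); cv2.imwrite('pics/r_%s_50.png'%n,grid(r,1.9))
        L=local(world(d,T,k))
        hm=[]
        for xl in (.06,-.06):
            m=(abs(L[...,0]-xl)<.009)&(L[...,1]>-.1)&(L[...,1]<.21)&(d>0)
            q=L[m]
            for y in np.arange(-.08,.21,.006):
                s=q[(abs(q[:,1]-y)<.003)]
                if len(s): print(xl,round(y,3),len(s),'med z',round(np.median(s[:,2])*1000,1),'max',round(s[:,2].max()*1000,1))
E
python3 hm.py
```

```text
0.06 -0.08 50 med z 9.1 max 56.0
0.06 -0.074 47 med z 8.7 max 54.7
0.06 -0.068 50 med z 8.9 max 56.7
0.06 -0.062 53 med z 8.7 max 55.7
0.06 -0.056 53 med z 9.4 max 55.5
0.06 -0.05 51 med z 8.6 max 54.5
0.06 -0.044 55 med z 8.8 max 54.7
0.06 -0.038 53 med z 8.7 max 54.4
0.06 -0.032 50 med z 9.0 max 55.9
0.06 -0.026 48 med z 8.9 max 55.0
0.06 -0.02 48 med z 8.7 max 56.1
0.06 -0.014 37 med z 10.4 max 54.9
0.06 -0.008 8 med z 53.5 max 54.9
0.06 -0.002 19 med z 111.6 max 116.3
0.06 0.004 66 med z 153.5 max 159.8
0.06 0.01 81 med z 154.2 max 160.5
0.06 0.016 89 med z 140.4 max 152.5
0.06 0.022 96 med z 126.5 max 135.1
0.06 0.028 56 med z 71.8 max 73.9
0.06 0.034 60 med z 71.8 max 74.1
0.06 0.04 57 med z 72.6 max 74.6
0.06 0.046 52 med z 64.3 max 66.6
0.06 0.052 49 med z 52.5 max 61.2
0.06 0.058 48 med z 51.4 max 55.1
0.06 0.064 52 med z 45.2 max 48.6
0.06 0.07 50 med z 39.1 max 43.0
0.06 0.076 36 med z 33.1 max 37.1
0.06 0.082 48 med z 27.2 max 31.5
0.06 0.088 47 med z 27.2 max 29.0
0.06 0.094 55 med z 32.0 max 36.6
0.06 0.1 57 med z 37.7 max 41.5
0.06 0.106 61 med z 44.7 max 49.5
0.06 0.1
[... 1515 characters left out ...]
38 med z 27.4 max 30.6
-0.06 0.094 49 med z 32.8 max 35.7
-0.06 0.1 43 med z 39.0 max 42.0
-0.06 0.106 44 med z 44.4 max 48.6
-0.06 0.112 53 med z 50.4 max 54.1
-0.06 0.118 46 med z 52.7 max 56.9
-0.06 0.124 39 med z 55.2 max 57.5
-0.06 0.13 15 med z 55.1 max 55.8
-0.06 0.136 9 med z 7.6 max 8.9
-0.06 0.142 40 med z 7.1 max 9.5
-0.06 0.148 31 med z 7.0 max 9.8
-0.06 0.154 27 med z 6.5 max 9.2
-0.06 0.16 33 med z -0.8 max 1.4
-0.06 0.166 36 med z -0.8 max 1.4
-0.06 0.172 34 med z -1.2 max 0.8
-0.06 0.178 38 med z -0.8 max 1.0
-0.06 0.184 32 med z -1.2 max 0.9
-0.06 0.19 38 med z -0.7 max 1.5
-0.06 0.196 33 med z -0.9 max 1.2
-0.06 0.202 54 med z 0.1 max 40.9
-0.06 0.208 98 med z 34.3 max 56.3
```

View pics/r_w1_50.png

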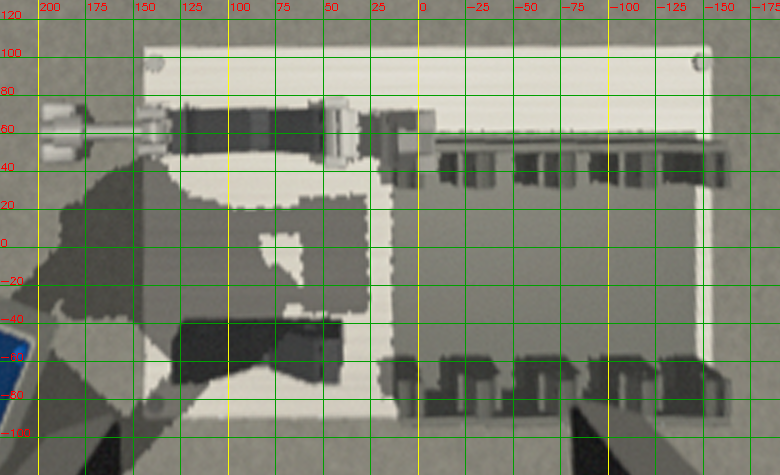

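Run:
```python
from hm import *
im,d,T,k=load('w1')
L=local(world(d,T,k)); z=L[...,2]
for xr in [(.045,.05),(.05,.056),(.056,.062),(.062,.068),(-.056,-.05),(-.062,-.056),(-.068,-.062),(-.075,-.068),(-.085,-.075)]:
    m=(L[...,0]>xr[0])&(L[...,0]<xr[1])&(L[...,1]>-.19)&(L[...,1]<.03)&(d>0)
    q=L[m]; s=''
    for y in np.arange(-.18,.03,.004):
        w=q[abs(q[:,1]-y)<.002]
        s+=' %d:%s'%(round(y*1000),'%.0f'%(np.percentile(w[:,2],80)*1000) if len(w)>1 else '-')
    print(xr,s)
```

```text
(0.045, 0.05)  -180:- -176:- -172:- -168:- -164:53 -160:56 -156:53 -152:54 -148:36 -144:- -140:- -136:- -132:45 -128:45 -124:53 -120:56 -116:55 -112:50 -108:44 -104:9 -100:10 -96:10 -92:- -88:45 -84:47 -80:55 -76:55 -72:55 -68:48 -64:43 -60:9 -56:10 -52:10 -48:- -44:45 -40:49 -36:55 -32:55 -28:55 -24:45 -20:38 -16:10 -12:- -8:- -4:- 0:- 4:- 8:- 12:158 16:145 20:- 24:- 28:-
(0.05, 0.056)  -180:-1 -176:- -172:- -168:7 -164:- -160:54 -156:53 -152:55 -148:55 -144:55 -140:54 -136:55 -132:54 -128:54 -124:54 -120:55 -116:54 -112:54 -108:55 -104:54 -100:54 -96:54 -92:54 -88:55 -84:55 -80:54 -76:54 -72:55 -68:54 -64:55 -60:55 -56:54 -52:54 -48:54 -44:54 -40:54 -36:54 -32:55 -28:54 -24:55 -20:54 -16:54 -12:54 -8:54 -4:- 0:116 4:158 8:160 12:159 16:147 20:134 24:126 28:72
(0.056, 0.062)  -180:-0 -176:- -172:7 -168:7 -164:9 -160:10 -156:10 -152:10 -148:10 -144:10 -140:10 -136:9 -132:9 -128:10 -124:9 -120:9 -116:9 -112:10 -108:9 -104:9 -100:10 -96:9 -92:9 -88:9 -84:9 -80:9 -76:9 -72:9 -68:9 -64:9 -60:9 -56:10 -52:10 -48:9 -44:9 -40:10 -36:10 -32:10 -28:10 -24:9 -20:9 -16:9 -12:- -8:- -4:- 0:116 4
[... 1608 characters left out ...]
-152:52 -148:37 -144:10 -140:10 -136:10 -132:39 -128:44 -124:48 -120:54 -116:54 -112:49 -108:41 -104:9 -100:10 -96:10 -92:10 -88:42 -84:44 -80:51 -76:54 -72:54 -68:46 -64:40 -60:10 -56:9 -52:10 -48:10 -44:43 -40:46 -36:53 -32:54 -28:52 -24:45 -20:37 -16:9 -12:10 -8:9 -4:52 0:54 4:52 8:54 12:37 16:7 20:7 24:8 28:7
(-0.085, -0.075)  -180:-1 -176:- -172:- -168:- -164:54 -160:56 -156:54 -152:53 -148:37 -144:10 -140:10 -136:- -132:44 -128:45 -124:55 -120:55 -116:55 -112:49 -108:42 -104:9 -100:10 -96:10 -92:- -88:45 -84:47 -80:55 -76:55 -72:55 -68:48 -64:38 -60:10 -56:10 -52:10 -48:- -44:45 -40:49 -36:55 -32:55 -28:54 -24:47 -20:39 -16:10 -12:10 -8:10 -4:45 0:55 4:52 8:56 12:37 16:8 20:8 24:8 28:8
```

Run:
```python
from h import *
plan(.471,.132,.18,-1.283)
```

```text
t 1.45 p [ 0.5093 -0.1897  0.3229] phi -1.3799 D [ -38.3  321.7 -142.9] dphi 0.0969 tiltax [-0.0009  0.0068] w 93.9 F [ 0.2  0.4 -0.6]
[24.2, -53.7, -3.9, -0.016, -0, 0.007, 23.8, -53.8, -4.7, -0.016, -0, -0, 23.8, -53.7, -5.7, -0.016, -0, -0, 23.8, -53.6, -6.4, -0.017, -0, -0, 23.9, -53.5, -7.4, -0.016, -0, -0]
[23.8, -53.3, -8.2, -0.016, -0, -0]
```

Emit:
{"method": "jog_arm", "body": {
  "increments": [24, -54, -4, -0.016, 0, 0.007, 24, -54, -5, -0.016, 0, 0, 24, -54, -6, -0.016, 0, 0, 24, -54, -6, -0.016, 0, 0, 24, -54, -7, -0.016, 0, 0]
}}

```text
t: 2.08
ee_pos: [0.4755, 0.0777, 0.198]
tool_rot: [[-0.0, 0.254, -0.967], [-0.003, -0.967, -0.254], [-1.0, 0.003, 0.001]]
contact_force: [1.2, 0.2, -1.1]
gripper_width: 0.0942
```

Emit:
{"method": "jog_arm", "body": {
  "increments": [24, -45, -8, -0.016, 0, 0, 0, 0, 0, 0, 0, 0]
}}

```text
t: 2.33
ee_pos: [0.4684, 0.1242, 0.1695]
tool_rot: [[-0.007, 0.27, -0.963], [-0.003, -0.963, -0.27], [-1.0, 0.001, 0.007]]
contact_force: [0.4, -0.1, -0.7]
gripper_width: 0.0939
```

Run:
```python
from h import *
plan(.471,.132,.18,-1.283)
im,d,T,k=grab('wrist','w2'); P=world(d,T,k);Z=P[...,2]
im,d,T,k=grab('top','top2')
m=((Z>.02)&(Z<.075)&(np.hypot(P[...,0]-.4805,P[...,1]-.1352)<.13)).astype(np.uint8);m=cv2.morphologyEx(m,cv2.MORPH_OPEN,np.ones((3,3)))
n,l,s,_=cv2.connectedComponentsWithStats(m)
for i in range(1,n):
    if s[i,4]>500: print(rect(l==i,P))
```

```text
t 2.33 p [0.4684 0.1242 0.1695] phi -1.2973 D [ 2.6  7.8 10.5] dphi 0.0143 tiltax [-0.0066 -0.0034] w 93.9 F [ 0.4 -0.1 -0.7]
[-10.5, -6.8, -4.5, -0.014, 0.007, -0.001]
(array([0.49045191, 0.13856888]), ((482.99713134765625, 136.89715576171875), (200.47328186035156, 59.749916076660156), 16.664968490600586), np.int64(9939))
```

View pics/w2.png

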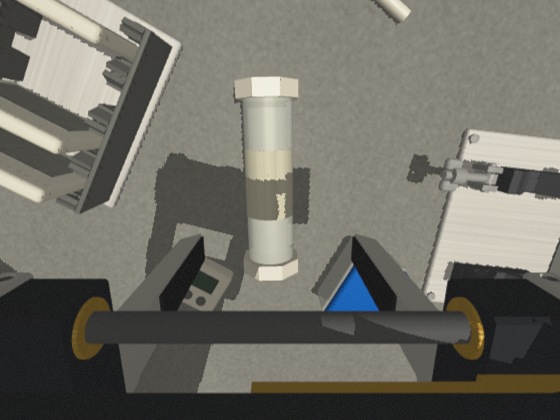

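Run:
```python
from h import *
plan(.4734,.134,.012,-1.28,n=4)
```

```text
t 2.42 p [0.4706 0.1224 0.1719] phi -1.3005 D [   2.8   11.6 -159.9] dphi 0.0205 tiltax [-0.0021 -0.0037] w 94.1 F [ 0.3 -1.6 -0.9]
[40, -2.7, -1.6, -0.005, 0.003, -0.003, 39.9, -2.6, -1.4, -0.005, -0, 0, 40, -2.6, -1.5, -0.005, -0, 0, 40, -2.6, -1.5, -0.005, -0, 0]
```

Emit:
{"method": "jog_arm", "body": {
  "increments": [30, -6, -3, -0.01, 0.002, -0.003, 40, -6, -3, -0.01, 0, 0, 40, 0, 0, 0, 0, 0, 35, 0, 0, 0, 0, 0, 0, 0, 0, 0, 0, 0]
}}

```text
t: 3.05
ee_pos: [0.4818, 0.1261, 0.0295]
tool_rot: [[0.013, 0.272, -0.962], [-0.002, -0.962, -0.272], [-1.0, 0.005, -0.012]]
contact_force: [0.3, 0.3, 0.6]
gripper_width: 0.094
```

Run:
```python
from h import *
plan(.4734,.134,.012,-1.28)
```

```text
t 3.05 p [0.4818 0.1261 0.0295] phi -1.2951 D [ -8.4   7.9 -17.5] dphi 0.0151 tiltax [ 0.0127 -0.0017] w 94.0 F [0.3 0.3 0.6]
[17.4, -10, 6.2, -0.015, -0.012, -0.005]
```

Emit:
{"method": "jog_arm", "body": {
  "increments": [9, -10, 6, -0.015, -0.012, -0.005, 6, 0, 0, 0, 0, 0, 0, 0, 0, 0, 0, 0]
}}

```text
t: 3.42
ee_pos: [0.477, 0.1331, 0.0179]
tool_rot: [[0.007, 0.285, -0.959], [0.0, -0.959, -0.285], [-1.0, 0.002, -0.006]]
contact_force: [0.7, 0.4, -0.6]
gripper_width: 0.0938
```

Run:
```python
from h import *
plan(.4734,.134,.012,-1.28)
```

```text
t 3.42 p [0.477  0.1331 0.0179] phi -1.2818 D [-3.6  0.9 -5.9] dphi 0.0018 tiltax [0.0067 0.0001] w 93.8 F [ 0.7  0.4 -0.6]
[5.9, -1.9, 3.2, -0.002, -0.006, -0.002]
```

Emit:
{"method": "jog_arm", "body": {
  "increments": [6, -2, 4, -0.002, -0.006, -0.002, 0, 0, 0, 0, 0, 0, 0, 0, 0, 0, 0, 0]
}}

```text
t: 3.8
ee_pos: [0.4733, 0.1342, 0.0126]
tool_rot: [[0.002, 0.288, -0.958], [0.0, -0.958, -0.288], [-1.0, 0.0, -0.002]]
contact_force: [-0.4, -0.1, 0.4]
gripper_width: 0.0936
```

Emit:
{"method": "jog_arm", "body": {
  "increments": [0, 0, 0, 0, 0, 0, 0, 0, 0, 0, 0, 0, 0, 0, 0, 0, 0, 0, 0, 0, 0, 0, 0, 0, 0, 0, 0, 0, 0, 0],
  "jaw": 40,
  "force": 30
}}

```text
t: 4.42
ee_pos: [0.4735, 0.1344, 0.0129]
tool_rot: [[0.003, 0.287, -0.958], [0.001, -0.958, -0.287], [-1.0, -0.0, -0.003]]
contact_force: [-0.7, 1.1, 1.1]
gripper_width: 0.05
```

Run:
```python
from h import *
plan(.4734,.134,.15,-1.28)
```

```text
t 4.42 p [0.4735 0.1344 0.0129] phi -1.2793 D [-1.000e-01 -4.000e-01  1.371e+02] dphi -0.0007 tiltax [0.0026 0.0008] w 50.0 F [-0.7  1.1  1.1]
[-45.7, 0.1, -0.1, 0, -0.003, 0, -45.7, 0.1, 0.1, 0, 0, 0, -45.7, 0.1, 0.1, 0.001, 0, 0]
```

Emit:
{"method": "jog_arm", "body": {
  "increments": [-45, 0, 0, 0, -0.003, 0, -45, 0, 0, 0, 0, 0, -40, 0, 0, 0, 0, 0]
}}

```text
t: 4.8
ee_pos: [0.4678, 0.1339, 0.1397]
tool_rot: [[-0.016, 0.287, -0.958], [-0.001, -0.958, -0.287], [-1.0, -0.004, 0.016]]
contact_force: [0.4, 0.6, -4.0]
gripper_width: 0.0493
```

Run:
```python
from hm import *
x,y=toworld((-.010,.085)); print(x,y)
plan(x,y,.135,POSE[0]-np.pi/2)
```

```text
0.4891046299113122 -0.14683057365960395
t 4.8 p [0.4678 0.1339 0.1397] phi -1.2795 D [  21.3 -280.7   -4.7] dphi -0.1291 tiltax [-0.016  -0.0011] w 49.3 F [ 0.4  0.6 -4. ]
[0.8, 45.8, 10, 0.022, 0.016, 0.003, 0.7, 46.1, 9.1, 0.021, -0, 0, 0.8, 46.2, 8, 0.022, -0, 0, 0.7, 46.4, 7.1, 0.021, -0, 0, 0.8, 46.5, 6, 0.022, -0, 0]
[0.8, 46.7, 5.1, 0.021, -0, 0]
```

Emit:
{"method": "jog_arm", "body": {
  "increments": [0, 46, 10, 0.022, 0.016, 0.003, 0, 46, 9, 0.021, 0, 0, 0, 46, 8, 0.021, 0, 0, 0, 46, 7, 0.021, 0, 0, 0, 46, 6, 0.021, 0, 0]
}}

```text
t: 5.42
ee_pos: [0.4852, -0.102, 0.1399]
tool_rot: [[0.002, 0.188, -0.982], [0.002, -0.982, -0.188], [-1.0, -0.001, -0.003]]
contact_force: [0.8, 0.8, -3.0]
gripper_width: 0.0494
```

Emit:
{"method": "jog_arm", "body": {
  "increments": [0, 35, 5, 0.021, 0, 0, 0, 0, 0, 0, 0, 0]
}}

```text
t: 5.68
ee_pos: [0.4853, -0.1405, 0.138]
tool_rot: [[-0.001, 0.162, -0.987], [0.003, -0.987, -0.162], [-1.0, -0.003, 0.0]]
contact_force: [1.3, 0.1, -3.7]
gripper_width: 0.0496
```

Run:
```python
from hm import *
x,y=toworld((-.010,.085)); print(x,y)
plan(x,y,.10,POSE[0]-np.pi/2)
```

```text
0.4891046299113122 -0.14683057365960395
t 5.67 p [ 0.4853 -0.1405  0.138 ] phi -1.4077 D [  3.8  -6.3 -38. ] dphi -0.0009 tiltax [-0.0009  0.0031] w 49.6 F [ 1.3  0.1 -3.7]
[38, 7, -2.8, 0.001, 0, 0.003]
```

Emit:
{"method": "jog_arm", "body": {
  "increments": [15, 7, -3, 0.001, 0, 0.003, 20, 0, 0, 0, 0, 0, 0, 0, 0, 0, 0, 0]
}}

```text
t: 6.05
ee_pos: [0.4878, -0.1445, 0.0984]
tool_rot: [[-0.005, 0.164, -0.986], [0.003, -0.986, -0.164], [-1.0, -0.003, 0.004]]
contact_force: [-0.4, -0.2, -3.4]
gripper_width: 0.0493
```

Run:
```python
from hm import *
x,y=toworld((-.010,.085)); print(x,y)
plan(x,y,.05,POSE[0]-np.pi/2)
im,d,T,k=grab('wrist','w3')
# refine carrier edge & V center
refine(im,T,k,POSE,edges=['px','py','ny'])
L=local(world(d,T,k))
```

```text
0.4891046299113122 -0.14683057365960395
t 6.05 p [ 0.4878 -0.1445  0.0984] phi -1.4063 D [  1.3  -2.4 -48.4] dphi -0.0023 tiltax [-0.0047  0.0026] w 49.3 F [-0.4 -0.2 -3.4]
[48.4, 2.7, -1.1, 0.002, 0.004, 0.003]
pose [ 0.2043  0.5087 -0.2306] {'px': (51, -0.24), 'ny': (17, -1.52), 'py': (28, -0.37)}
```

View pics/w3.png

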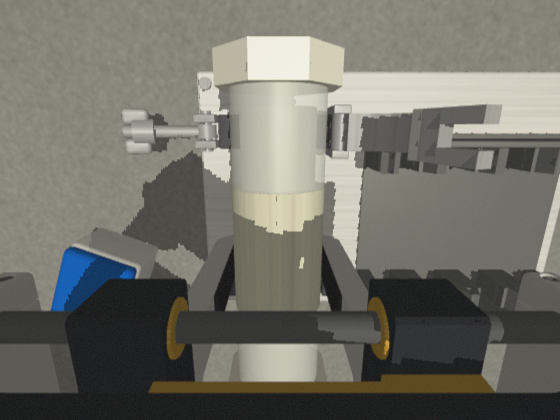

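Emit:
{"method": "jog_arm", "body": {
  "increments": [20, 3, -1, 0.002, 0.004, 0.003, 20, 0, 0, 0, 0, 0, 5, 0, 0, 0, 0, 0, 0, 0, 0, 0, 0, 0]
}}

```text
t: 6.6
ee_pos: [0.4928, -0.147, 0.0562]
tool_rot: [[0.007, 0.165, -0.986], [-0.003, -0.986, -0.165], [-1.0, 0.004, -0.006]]
contact_force: [1.2, -0.1, -2.8]
gripper_width: 0.0494
```

Run:
```python
from hm import *
x,y=toworld((-.010,.085)); print(x,y)
plan(x,y,.044,POSE[0]-np.pi/2)
```

```text
0.4891046299113122 -0.14683057365960395
t 6.6 p [ 0.4928 -0.147   0.0562] phi -1.4047 D [ -3.7   0.2 -12.2] dphi -0.0039 tiltax [ 0.0066 -0.0034] w 49.4 F [ 1.2 -0.1 -2.8]
[12.1, -0.8, 3.7, 0.004, -0.006, -0.004]
```

Emit:
{"method": "jog_arm", "body": {
  "increments": [8, -1, 3, 0.004, -0.006, -0.004, 4, 0, 0, 0, 0, 0, 0, 0, 0, 0, 0, 0]
}}

```text
t: 6.98
ee_pos: [0.4908, -0.147, 0.0452]
tool_rot: [[0.002, 0.162, -0.987], [-0.002, -0.987, -0.162], [-1.0, 0.002, -0.002]]
contact_force: [0.5, -0.1, -4.1]
gripper_width: 0.0492
```

Emit:
{"method": "jog_arm", "body": {
  "increments": [2, 0, 0, 0, 0, 0, 0, 0, 0, 0, 0, 0]
}}

```text
t: 7.22
ee_pos: [0.4912, -0.1469, 0.0448]
tool_rot: [[0.002, 0.162, -0.987], [-0.001, -0.987, -0.162], [-1.0, 0.002, -0.002]]
contact_force: [-0.2, 0.2, -3.9]
gripper_width: 0.0492
```

Run:
```python
from hm import *
x,y=toworld((-.010,.085)); print(x,y)
plan(x,y,.042,POSE[0]-np.pi/2)
```

```text
0.4891046299113122 -0.14683057365960395
t 7.22 p [ 0.4912 -0.1469  0.0448] phi -1.4083 D [-2.1  0.1 -2.8] dphi -0.0002 tiltax [ 0.0024 -0.0014] w 49.2 F [-0.2  0.2 -3.9]
[2.8, -0.4, 2.1, 0, -0.002, -0.002]
```

Emit:
{"method": "jog_arm", "body": {
  "increments": [4, 0, 2, 0, -0.002, -0.002, 2, 0, 0, 0, 0, 0, 0, 0, 0, 0, 0, 0]
}}

```text
t: 7.6
ee_pos: [0.4917, -0.1464, 0.0442]
tool_rot: [[0.002, 0.162, -0.987], [0.003, -0.987, -0.162], [-1.0, -0.002, -0.003]]
contact_force: [-0.8, 0.5, -2.8]
gripper_width: 0.0495
```

Emit:
{"method": "jog_arm", "body": {
  "increments": [0, 0, 0, 0, 0, 0, 0, 0, 0, 0, 0, 0, 0, 0, 0, 0, 0, 0],
  "jaw": 75
}}

```text
t: 7.98
ee_pos: [0.4932, -0.1476, 0.0451]
tool_rot: [[0.006, 0.162, -0.987], [0.0, -0.987, -0.162], [-1.0, 0.001, -0.006]]
contact_force: [0.1, -0.2, -0.8]
gripper_width: 0.0739
```

Emit:
{"method": "jog_arm", "body": {
  "increments": [-40, 0, 0, 0, 0, 0, -50, 0, 0, 0, 0, 0, -50, 0, 0, 0, 0, 0, -50, 0, 0, 0, 0, 0, 0, 0, 0, 0, 0, 0]
}}

```text
t: 8.6
ee_pos: [0.4923, -0.1485, 0.2412]
tool_rot: [[0.007, 0.161, -0.987], [-0.001, -0.987, -0.161], [-1.0, 0.002, -0.007]]
contact_force: [-0.5, 0.3, -0.3]
gripper_width: 0.0753
```

Run:
```python
from hm import *
plan(.49,-.147,.25,POSE[0]-np.pi/2)
im,d,T,k=grab('wrist','w4')
L=local(world(d,T,k));z=L[...,2]
m=(z>.06)&(z<.1)&(abs(L[...,0])<.12)&(abs(L[...,1]-.085)<.045)&(d>0)
m[abs(L[...,0]-.06)<.02]=0
q=L[m]; r=cv2.minAreaRect((q[:,:2]*1000).astype(np.float32)); print(r, m.sum())
for x in np.arange(-.1,.11,.01):
    w=q[abs(q[:,0]-x)<.004]
    if len(w)>20: print(round(x,3),len(w),w[:,1].min().round(4),w[:,1].max().round(4),np.percentile(w[:,2],95).round(4))
```

```text
t 8.6 p [ 0.4923 -0.1485  0.2412] phi -1.4092 D [-2.3  1.5  8.8] dphi 0.0006 tiltax [ 0.0069 -0.0005] w 75.3 F [-0.5  0.3 -0.3]
[-8.8, -1.8, 2, -0.001, -0.007, -0.002]
((2.6442108154296875, 86.2757568359375), (200.5072021484375, 61.059974670410156), 0.2611328363418579) 6012
-0.1 47 0.0576 0.1151 0.0898
-0.09 290 0.0554 0.1164 0.0901
-0.08 402 0.0557 0.1163 0.0894
-0.07 247 0.0609 0.1102 0.0843
-0.06 251 0.0611 0.1099 0.0844
-0.05 249 0.0613 0.1097 0.0845
-0.04 258 0.0615 0.1094 0.0844
-0.03 260 0.0616 0.1091 0.0844
-0.02 273 0.0604 0.1106 0.0848
-0.01 280 0.0605 0.1103 0.0848
-0.0 282 0.0606 0.11 0.0847
0.01 288 0.0609 0.1096 0.0847
0.02 294 0.0611 0.1094 0.0846
0.03 291 0.0612 0.1106 0.0847
0.04 151 0.0614 0.1106 0.0844
0.08 169 0.0622 0.1093 0.0841
0.09 448 0.0572 0.1167 0.0901
0.1 368 0.0573 0.1165 0.0903
```

View pics/w4.png

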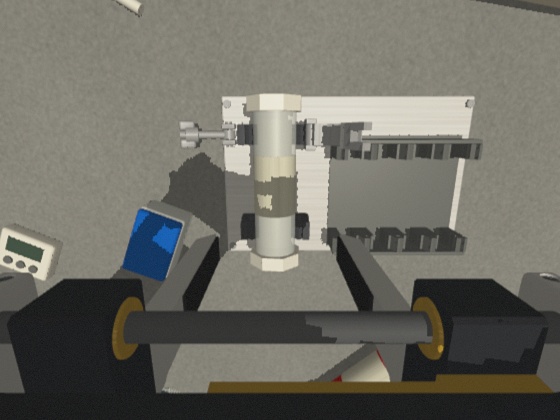

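```bash
cat >> hm.py <<'E'
AX=.0855
def lug(th,off=.007):
    c,s=np.cos(th),np.sin(th); y=AX-.042+.092*c-.003*s; z=.060+.092*s+.003*c-off
    x,yy=toworld((.060,y)); return x,yy,z
E
python3 - <<'E'
from hm import *
im,d,T,k=load('w4'); L=local(world(d,T,k))
m=(d>0)&(abs(L[...,0]-.06)<.02)&(L[...,1]<.06)&(L[...,1]>-.03)&(L[...,2]>.095)
q=L[m]; print(m.sum(), q.min(0),q.max(0))
for y in np.arange(-.01,.04,.004):
    w=q[abs(q[:,1]-y)<.002]
    if len(w): print(round(y,3),len(w),w[:,0].min().round(3),w[:,0].max().round(3),np.percentile(w[:,2],[5,50,95]).round(3))
x,y,z=lug(1.82); print(x,y,z)
plan(x,y,.26,POSE[0])
E
```

```text
760 [ 0.04936264 -0.00238344  0.10901647] [0.0733712  0.02290796 0.16109583]
-0.002 17 0.055 0.066 [0.109 0.111 0.113]
0.002 52 0.049 0.073 [0.114 0.119 0.158]
0.006 79 0.049 0.073 [0.157 0.158 0.16 ]
0.01 142 0.049 0.073 [0.138 0.157 0.16 ]
0.014 174 0.049 0.073 [0.139 0.146 0.154]
0.018 184 0.05 0.073 [0.132 0.137 0.142]
0.022 112 0.049 0.073 [0.126 0.129 0.132]
0.5690213939549369 -0.20174309789709066 0.14141814292709548
t 8.65 p [ 0.491  -0.1478  0.2384] phi -1.4092 D [ 78.1 -54.   21.6] dphi 1.5714 tiltax [0.0026 0.0018] w 74.7 F [-0.2 -0.5 -0.8]
[-2.1, 6.6, -6.8, -0.157, -0.003, 0.001, -2.2, 7.6, -5.8, -0.157, 0, 0, -2.2, 8.3, -4.4, -0.157, -0, 0, -2.1, 9, -3.1, -0.158, -0, 0, -2.2, 9.4, -1.7, -0.157, -0, 0]
[-2.1, 9.4, -0.2, -0.157, -0, 0, -2.2, 9.4, 1.3, -0.157, -0, 0, -2.2, 9.1, 2.8, -0.157, -0, 0, -2.1, 8.5, 4.2, -0.157, -0, 0, -2.2, 7.8, 5.4, -0.157, -0, 0]
```

Emit:
{"method": "jog_arm", "body": {
  "increments": [-3, 7, -7, -0.16, -0.003, 0.001, -3, 8, -6, -0.16, 0, 0, -3, 8, -4, -0.16, 0, 0, -2, 9, -3, -0.16, 0, 0, -2, 9, -2, -0.16, 0, 0],
  "jaw": 48
}}

```text
t: 9.28
ee_pos: [0.5271, -0.1729, 0.2406]
tool_rot: [[-0.015, 0.834, -0.551], [0.008, -0.551, -0.835], [-1.0, -0.017, 0.001]]
contact_force: [0.1, -0.9, 0.7]
gripper_width: 0.048
```

Emit:
{"method": "jog_arm", "body": {
  "increments": [-2, 9, 0, -0.16, 0, 0, -2, 9, 1, -0.16, 0, 0, -2, 9, 3, -0.16, 0, 0, -2, 8, 4, -0.16, 0, 0, 0, 0, 0, 0, 0, 0]
}}

```text
t: 9.9
ee_pos: [0.5548, -0.1911, 0.2353]
tool_rot: [[-0.031, 0.997, 0.076], [0.018, 0.076, -0.997], [-0.999, -0.03, -0.02]]
contact_force: [0.5, 0.0, 0.3]
gripper_width: 0.0481
```

Run:
```python
from hm import *
x,y,z=lug(1.85); print(x,y,z)
plan(x,y,.2,POSE[0])
```

```text
0.5694478282962234 -0.20434906646331538 0.14061054793325403
t 9.9 p [ 0.5548 -0.1911  0.2353] phi 0.0763 D [ 14.6 -13.3 -35.3] dphi 0.0859 tiltax [-0.0313  0.0175] w 48.1 F [0.5 0.  0.3]
[34.5, 14.6, 15, -0.086, -0.021, 0.029]
```

Emit:
{"method": "jog_arm", "body": {
  "increments": [20, 15, 15, -0.09, -0.022, 0.03, 10, 0, 0, 0, 0, 0, 0, 0, 0, 0, 0, 0]
}}

```text
t: 10.28
ee_pos: [0.5684, -0.2033, 0.2003]
tool_rot: [[-0.004, 0.987, 0.159], [0.002, 0.159, -0.987], [-1.0, -0.003, -0.003]]
contact_force: [0.6, -0.1, 0.9]
gripper_width: 0.0478
```

Run:
```python
from hm import *
x,y,z=lug(1.85); print(x,y,z)
plan(x,y,z,POSE[0])
im,d,T,k=grab('wrist','w5')
```

```text
0.5694478282962234 -0.20434906646331538 0.14061054793325403
t 10.28 p [ 0.5684 -0.2033  0.2003] phi 0.1601 D [  1.   -1.1 -59.7] dphi 0.0021 tiltax [-0.0037  0.0023] w 47.8 F [ 0.6 -0.1  0.9]
[29.9, 0.5, 0.7, -0.001, -0.003, 0.003, 29.8, 0.4, 0.6, -0.001, 0, 0]
```

View pics/w5.png

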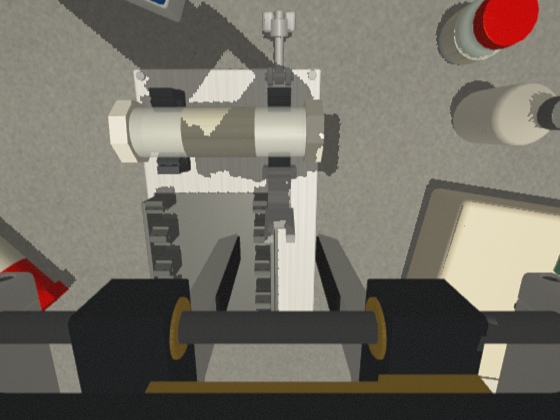

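Emit:
{"method": "jog_arm", "body": {
  "increments": [30, 1, 1, 0, -0.003, 0.003, 25, 0, 0, 0, 0, 0, 5, 0, 0, 0, 0, 0, 0, 0, 0, 0, 0, 0]
}}

```text
t: 10.82
ee_pos: [0.5712, -0.2043, 0.1438]
tool_rot: [[0.005, 0.988, 0.156], [-0.004, 0.156, -0.988], [-1.0, 0.005, 0.004]]
contact_force: [0.0, -0.3, 0.1]
gripper_width: 0.0479
```

Run:
```python
from hm import *
x,y,z=lug(1.85); print(x,y,z)
plan(x,y,z,POSE[0])
```

```text
0.5694478282962234 -0.20434906646331538 0.14061054793325403
t 10.82 p [ 0.5712 -0.2043  0.1438] phi 0.1565 D [-1.7 -0.  -3.2] dphi 0.0057 tiltax [ 0.0055 -0.0035] w 47.9 F [ 0.  -0.3  0.1]
[3.2, -1.7, -0.3, -0.006, 0.004, -0.005]
```

Close on the lug lightly, then plan the arc.

Emit:
{"method": "jog_arm", "body": {
  "increments": [0, -1, 0, -0.006, 0.004, -0.005, 0, 0, 0, 0, 0, 0, 0, 0, 0, 0, 0, 0, 0, 0, 0, 0, 0, 0],
  "jaw": 15,
  "force": 8
}}

```text
t: 11.32
ee_pos: [0.5699, -0.2054, 0.1467]
tool_rot: [[-0.001, 0.987, 0.162], [-0.002, 0.162, -0.987], [-1.0, -0.001, 0.002]]
contact_force: [0.4, 0.6, -2.0]
gripper_width: 0.0235
```

```bash
cat >> hm.py <<'E'
def arc(th0,th1,step=13,off=.007):
    """tool-frame rows (x down, z ~ -carrier y) along lug arc starting at current pose"""
    s=get_state();p=np.array(s['ee_pos']);R=np.array(s['tool_rot'])
    N=int(np.ceil(abs(th1-th0)*92/step)); print('p',p.round(4),'w',s['gripper_width'],'F',np.round(s['contact_force'],1),'t',s['t'])
    for th in np.linspace(th0,th1,N+1)[1:]:
        t=np.array(lug(th,off)); print(round(th,3),(R.T@(t-p)*1000).round(1)); p=t
E
python3 -c "
from hm import *
arc(1.85,0.25)"
```

```text
p [ 0.5699 -0.2054  0.1467] w 0.02352664452474352 F [ 0.4  0.6 -2. ] t 11.325
1.717 [  3.1  -0.3 -13. ]
1.583 [ -1.4   0.  -12.2]
1.45 [  0.2   0.  -12.3]
1.317 [  1.9   0.  -12.1]
1.183 [  3.5   0.  -11.8]
1.05 [  5.    0.  -11.2]
0.917 [  6.4   0.  -10.4]
0.783 [ 7.8  0.  -9.5]
0.65 [ 9.   0.  -8.4]
0.517 [10.   0.  -7.1]
0.383 [10.9  0.  -5.7]
0.25 [11.5  0.  -4.2]
```

Emit:
{"method": "jog_arm", "body": {
  "increments": [4, 0, -10, 0, 0, 0, 0, 0, -13, 0, 0, 0, 0, 0, -13, 0, 0, 0, 2, 0, -12, 0, 0, 0, 0, 0, 0, 0, 0, 0]
}}

```text
t: 11.95
ee_pos: [0.5629, -0.1621, 0.1471]
tool_rot: [[0.002, 0.987, 0.162], [-0.016, 0.162, -0.987], [-1.0, -0.001, 0.016]]
contact_force: [-1.6, -0.8, -1.9]
gripper_width: 0.0232
```

```bash
python3 -c "
from hm import *
arc(1.317,0.25)
im,d,T,k=grab('wrist','w6')"
```

```text
p [ 0.5629 -0.1621  0.1471] w 0.02324712676370692 F [-1.6 -0.8 -1.9] t 11.95
1.184 [  7.5  -0.4 -17.6]
1.05 [  4.8   0.  -11.3]
0.917 [  6.3   0.  -10.5]
0.784 [ 7.6  0.  -9.6]
0.65 [ 8.8  0.  -8.5]
0.517 [ 9.9  0.  -7.3]
0.383 [10.8  0.  -5.9]
0.25 [11.5  0.  -4.4]
```

View pics/w6.png

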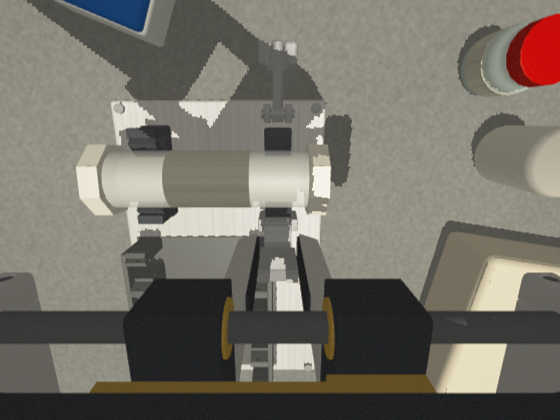

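Emit:
{"method": "jog_arm", "body": {
  "increments": [3, 0, -14, 0, 0, 0, 5, 0, -13, 0, 0, 0, 6, 0, -12, 0, 0, 0, 8, 0, -11, 0, 0, 0, 0, 0, 0, 0, 0, 0]
}}

```text
t: 12.62
ee_pos: [0.5542, -0.1095, 0.126]
tool_rot: [[-0.0, 0.987, 0.16], [-0.012, 0.16, -0.987], [-1.0, -0.002, 0.012]]
contact_force: [-1.4, -1.0, -2.4]
gripper_width: 0.0231
```

```bash
python3 -c "
from hm import *
arc(0.784,0.1)
s=get_state();print(local(np.array(s['ee_pos']))-[0.06,AX-.042,0.06],s['tool_rot'].round(3))
im,d,T,k=grab('wrist','w7')"
```

```text
p [ 0.5542 -0.1095  0.126 ] w 0.02308563876616443 F [-1.4 -1.  -2.4] t 12.625
0.647 [15.1 -0.2 -3.9]
0.51 [10.2  0.  -7.3]
0.374 [11.1  0.  -5.9]
0.237 [11.8  0.  -4.3]
0.1 [12.3  0.  -2.7]
[0.00026213 0.06785901 0.06597729] [[-0.     0.987  0.16 ]
 [-0.012  0.16  -0.987]
 [-1.    -0.002  0.012]]
```

View pics/w7.png

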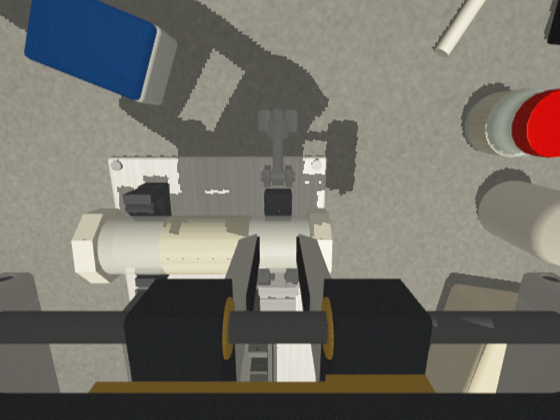

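Emit:
{"method": "jog_arm", "body": {
  "increments": [13, 0, -6, 0, 0, 0, 11, 0, -8, 0, 0, 0, 12, 0, -6, 0, 0, 0, 12, 0, -5, 0, 0, 0, 0, 0, 0, 0, 0, 0]
}}

```text
t: 13.3
ee_pos: [0.5495, -0.0819, 0.0773]
tool_rot: [[-0.003, 0.988, 0.156], [-0.004, 0.156, -0.988], [-1.0, -0.004, 0.003]]
contact_force: [-0.6, 2.6, -0.3]
gripper_width: 0.0238
```

```bash
python3 -c "
from hm import *
arc(0.237,0.0)
s=get_state();print(local(np.array(s['ee_pos']))-[0.06,AX-.042,0.06],s['tool_rot'].round(3))
"
```

```text
p [ 0.5495 -0.0819  0.0773] w 0.0238132881674428 F [-0.6  2.6 -0.3] t 13.3
0.118 [10.4 -0.1  4.8]
0.0 [10.9  0.  -1. ]
[0.000134   0.09584933 0.01727192] [[-0.003  0.988  0.156]
 [-0.004  0.156 -0.988]
 [-1.    -0.004  0.003]]
```

Emit:
{"method": "jog_arm", "body": {
  "increments": [10, 0, 3, 0, 0, 0, 10, 0, 0, 0, 0, 0, 0, 0, 0, 0, 0, 0]
}}

```text
t: 13.68
ee_pos: [0.5496, -0.0824, 0.0571]
tool_rot: [[-0.005, 0.988, 0.155], [0.003, 0.155, -0.988], [-1.0, -0.005, -0.004]]
contact_force: [0.5, 1.6, -0.1]
gripper_width: 0.0238
```

```bash
python3 -c "
from hm import *
s=get_state();print(local(np.array(s['ee_pos']))-[0.06,AX-.042,0.06],s['gripper_width'],s['contact_force'])
im,d,T,k=grab('side','s8')
cv2.imwrite('pics/s8c.png',cv2.resize(im[130:250,250:400],None,fx=4,fy=4,interpolation=cv2.INTER_CUBIC))
"
```

```text
[ 6.69655923e-05  9.53126310e-02 -2.93830061e-03] 0.023779967884899448 [ 0.50952291  1.62592884 -0.09606136]
```

View pics/s8c.png

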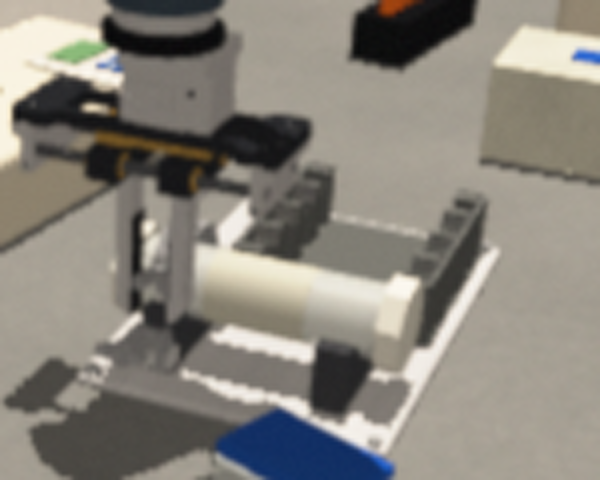

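Emit:
{"method": "jog_arm", "body": {
  "increments": [0, 0, 0, 0, 0, 0, 0, 0, 0, 0, 0, 0],
  "jaw": 42
}}

```text
t: 13.98
ee_pos: [0.5509, -0.0842, 0.0588]
tool_rot: [[-0.002, 0.988, 0.154], [0.0, 0.154, -0.988], [-1.0, -0.002, -0.0]]
contact_force: [-0.1, -0.4, 1.3]
gripper_width: 0.0399
```

Emit:
{"method": "jog_arm", "body": {
  "increments": [-25, 0, 0, 0, 0, 0, -30, 0, 0, 0, 0, 0, 0, 0, 0, 0, 0, 0]
}}

```text
t: 14.35
ee_pos: [0.5519, -0.0858, 0.1161]
tool_rot: [[0.0, 0.988, 0.154], [-0.002, 0.154, -0.988], [-1.0, -0.0, 0.002]]
contact_force: [-0.5, 0.0, 0.4]
gripper_width: 0.042
```

Emit:
{"method": "jog_arm", "body": {
  "increments": [0, 0, 10, 0, 0, 0, 0, 0, 0, 0, 0, 0, 0, 0, 0, 0, 0, 0],
  "jaw": 0
}}

```text
t: 14.72
ee_pos: [0.552, -0.0965, 0.1131]
tool_rot: [[-0.004, 0.988, 0.153], [-0.001, 0.153, -0.988], [-1.0, -0.004, 0.001]]
contact_force: [0.2, -0.5, 0.4]
gripper_width: 0.0159
```

```bash
python3 -c "
from hm import *
s=get_state();print(local(np.array(s['ee_pos']))-[0.06,AX-.042,0.0],s['gripper_width'],s['contact_force'])
im,d,T,k=grab('wrist','w9')
L=local(world(d,T,k))
m=(d>0)&(abs(L[...,0]-.06)<.014)&(L[...,1]<.22)&(L[...,1]>.03);q=L[m]
for y in np.arange(.03,.2,.005):
    w=q[abs(q[:,1]-y)<.0025]
    if len(w)>5: print(round(y,3),len(w),np.percentile(w[:,2],[10,50,90]).round(4))
"
```

```text
[0.00018305 0.08105025 0.11313992] 0.015869822851333183 [ 0.21770565 -0.48402247  0.38668223]
0.045 24 [0.064  0.0655 0.0659]
0.05 81 [0.0632 0.0661 0.0667]
0.055 30 [0.0739 0.0745 0.0753]
0.06 30 [0.0796 0.0806 0.0811]
0.065 79 [0.0856 0.0863 0.0869]
0.07 118 [0.0871 0.0879 0.089 ]
0.075 121 [0.0894 0.0904 0.0915]
0.08 178 [0.0913 0.0921 0.0929]
0.085 180 [0.0913 0.0921 0.0928]
0.09 172 [0.0914 0.0921 0.0928]
0.095 192 [0.09   0.0912 0.0925]
0.1 197 [0.0875 0.0889 0.0902]
0.105 178 [0.0851 0.0864 0.0878]
0.11 232 [0.0791 0.0818 0.0847]
0.115 374 [0.0705 0.0761 0.2008]
0.12 453 [0.0656 0.1205 0.2075]
0.125 502 [0.0658 0.1565 0.2128]
0.13 1070 [0.0524 0.154  0.2121]
0.135 1636 [0.1161 0.1631 0.1933]
0.14 1096 [0.0657 0.2341 0.2373]
0.145 6046 [0.2277 0.2433 0.2474]
0.15 3864 [0.2185 0.2275 0.2452]
0.155 2669 [0.2159 0.2284 0.2337]
0.16 648 [-0.0005  0.2231  0.2315]
0.165 157 [-0.0018 -0.0003  0.05  ]
0.17 134 [-0.0015  0.0009  0.0515]
0.175 116 [-0.0008  0.0527  0.0577]
0.18 181 [0.0533 0.0568 0.059 ]
0.185 240 [0.0548 0.0573 0.0606]
0.19 260 [0.0552 0.0568 0.0596]
0.195 257 [0.0547 0.0569 0.0583]
```

View pics/w9.png

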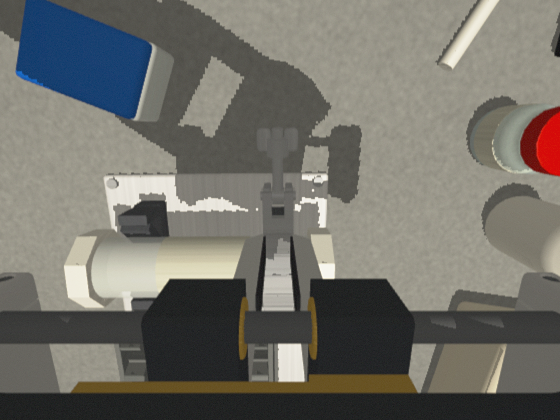

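Emit:
{"method": "jog_arm", "body": {
  "increments": [20, 0, -4, 0, 0, 0, 20, 0, 0, 0, 0, 0, 7, 0, 0, 0, 0, 0, 0, 0, 0, 0, 0, 0]
}}

```text
t: 15.28
ee_pos: [0.5511, -0.0923, 0.0671]
tool_rot: [[-0.006, 0.988, 0.154], [-0.001, 0.154, -0.988], [-1.0, -0.007, -0.0]]
contact_force: [-2.3, 0.1, 5.0]
gripper_width: 0.0001
```

Emit:
{"method": "jog_arm", "body": {
  "increments": [8, 0, 0, 0, 0, 0, 0, 0, 0, 0, 0, 0]
}}

```text
t: 15.52
ee_pos: [0.5532, -0.0927, 0.0681]
tool_rot: [[-0.007, 0.988, 0.155], [-0.001, 0.155, -0.988], [-1.0, -0.007, 0.0]]
contact_force: [0.5, -0.4, -0.5]
gripper_width: 0.0004
```

```bash
cat >> hm.py <<'E'
def nut(b,off=.008):
    y=AX+.056+.048*np.sin(b-.2); z=.040+.048*np.cos(b-.2)-off
    x,yy=toworld((.060,y)); return x,yy,z
def arcn(b0,b1,step=9,off=.008):
    s=get_state();p=np.array(s['ee_pos']);R=np.array(s['tool_rot'])
    N=int(np.ceil(abs(b1-b0)*48/step)); print('p',p.round(4),'w',s['gripper_width'],'F',np.round(s['contact_force'],1),'t',s['t'])
    for th in np.linspace(b0,b1,N+1)[1:]:
        t=np.array(nut(th,off)); print(round(th,3),(R.T@(t-p)*1000).round(1)); p=t
E
python3 -c "
from hm import *
x,y,z=nut(1.5);plan(x,y,.12,POSE[0])"
```

```text
t 15.53 p [ 0.5532 -0.0927  0.0681] phi 0.1554 D [-11.6  58.6  51.9] dphi 0.0068 tiltax [-0.007  -0.0014] w 0.4 F [ 0.5 -0.4 -0.5]
[-25.9, -1.4, -29.8, -0.003, 0, 0.007, -26, -1.1, -29.9, -0.004, 0, 0]
```

Emit:
{"method": "jog_arm", "body": {
  "increments": [-40, 0, 0, -0.003, 0, 0.007, -12, -1, -25, -0.004, 0, 0, 0, -1, -35, 0, 0, 0, 0, 0, 0, 0, 0, 0],
  "jaw": 56
}}

```text
t: 16.02
ee_pos: [0.5428, -0.0328, 0.1237]
tool_rot: [[0.003, 0.987, 0.161], [-0.001, 0.161, -0.987], [-1.0, 0.003, 0.001]]
contact_force: [0.2, 0.3, 0.2]
gripper_width: 0.0373
```

```bash
python3 -c "
from hm import *
x,y,z=nut(1.5);plan(x,y,z,POSE[0])
im,d,T,k=grab('wrist','w10')
L=local(world(d,T,k))
m=(d>0)&(abs(L[...,0]-.06)<.022)&(L[...,1]<.22)&(L[...,1]>.16)&(L[...,2]>.03)&(L[...,2]<.08);q=L[m]
for y in np.arange(.16,.21,.004):
    w=q[abs(q[:,1]-y)<.002]
    if len(w)>3: print(round(y,3),len(w),np.percentile(w[:,0],[2,50,98]).round(4),np.percentile(w[:,2],[10,50,90]).round(4))
"
```

```text
t 16.02 p [ 0.5428 -0.0328  0.1237] phi 0.162 D [ -1.2  -1.3 -78.9] dphi 0.0002 tiltax [ 0.0028 -0.0009] w 37.3 F [0.2 0.3 0.2]
[39.4, -0.8, 0.5, -0, 0.001, -0.003, 39.5, -0.7, 0.6, -0, 0, 0]
0.16 18 [0.0564 0.0601 0.0646] [0.0455 0.048  0.049 ]
0.164 37 [0.0564 0.061  0.0646] [0.0476 0.0492 0.0502]
0.168 36 [0.0565 0.0605 0.0645] [0.0476 0.0501 0.0511]
0.172 30 [0.0565 0.0606 0.0645] [0.0494 0.0513 0.0526]
0.176 49 [0.0531 0.061  0.0689] [0.0535 0.0571 0.0581]
0.18 94 [0.0478 0.061  0.0741] [0.0532 0.0573 0.059 ]
0.184 147 [0.0455 0.061  0.0757] [0.054  0.0555 0.06  ]
0.188 177 [0.046 0.061 0.076] [0.0551 0.0573 0.0607]
0.192 172 [0.0458 0.061  0.0759] [0.0549 0.0569 0.0578]
0.196 187 [0.0464 0.061  0.0755] [0.0542 0.0564 0.0581]
0.2 19 [0.0503 0.061  0.0735] [0.0516 0.0533 0.0544]
```

View pics/w10.png

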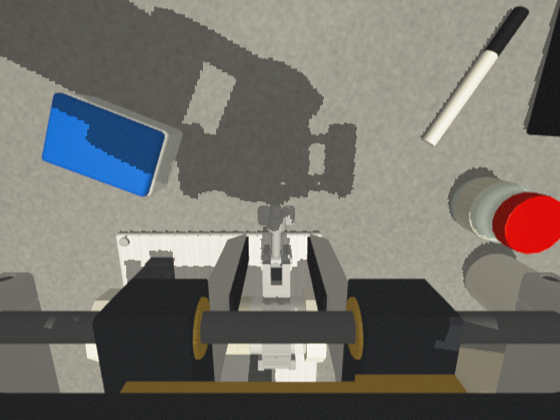

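Emit:
{"method": "jog_arm", "body": {
  "increments": [30, 0, 1, 0, 0.001, -0.003, 35, 0, 0, 0, 0, 0, 12, 0, 0, 0, 0, 0, 0, 0, 0, 0, 0, 0]
}}

```text
t: 16.58
ee_pos: [0.5456, -0.0385, 0.0461]
tool_rot: [[0.003, 0.987, 0.158], [-0.003, 0.158, -0.987], [-1.0, 0.002, 0.003]]
contact_force: [-0.4, -1.7, -1.3]
gripper_width: 0.0557
```

```bash
python3 -c "
from hm import *
x,y,z=nut(1.5);plan(x,y,z,POSE[0])"
```

```text
t 16.57 p [ 0.5456 -0.0385  0.0461] phi 0.1586 D [-4.   4.4 -1.3] dphi 0.0036 tiltax [ 0.0029 -0.0026] w 55.7 F [-0.4 -1.7 -1.3]
[1.3, -3.3, -5, -0.004, 0.003, -0.002]
```

Emit:
{"method": "jog_arm", "body": {
  "increments": [0, -3, -6, -0.004, 0.003, -0.002, 0, 0, 0, 0, 0, 0]
}}

```text
t: 16.82
ee_pos: [0.5429, -0.0335, 0.0481]
tool_rot: [[0.003, 0.987, 0.162], [-0.001, 0.162, -0.987], [-1.0, 0.003, 0.001]]
contact_force: [0.3, 0.4, 1.4]
gripper_width: 0.0559
```

Emit:
{"method": "jog_arm", "body": {
  "increments": [1, 0, -1, 0, 0, 0, 0, 0, 0, 0, 0, 0, 0, 0, 0, 0, 0, 0, 0, 0, 0, 0, 0, 0],
  "jaw": 20,
  "force": 8
}}

```text
t: 17.32
ee_pos: [0.5415, -0.0328, 0.0485]
tool_rot: [[-0.0, 0.987, 0.164], [-0.002, 0.164, -0.987], [-1.0, -0.001, 0.002]]
contact_force: [1.1, -0.2, -0.8]
gripper_width: 0.0321
```

```bash
python3 -c "
from hm import *
s=get_state();print(local(np.array(s['ee_pos']))-[0.06,AX+.056,0.04])
arcn(1.5,0)"
```

```text
[0.00011408 0.04753443 0.00849948]
p [ 0.5415 -0.0328  0.0485] w 0.03206186422645013 F [ 1.1 -0.2 -0.8] t 17.325
1.312 [-4.7 -0.1  4.5]
1.125 [-7.6 -0.   4.7]
0.938 [-6.6 -0.   6.1]
0.75 [-5.4 -0.   7.2]
0.562 [-3.9 -0.   8.1]
0.375 [-2.4 -0.   8.7]
0.188 [-0.7 -0.   9. ]
0.0 [ 1.  -0.   8.9]
```

Emit:
{"method": "jog_arm", "body": {
  "increments": [-9, 0, 3, 0, 0, 0, -8, 0, 5, 0, 0, 0, -7, 0, 6, 0, 0, 0, -6, 0, 7, 0, 0, 0, 0, 0, 0, 0, 0, 0]
}}

```text
t: 17.95
ee_pos: [0.5452, -0.0552, 0.0803]
tool_rot: [[0.0, 0.987, 0.163], [-0.002, 0.163, -0.987], [-1.0, -0.0, 0.002]]
contact_force: [-0.2, 0.1, -0.5]
gripper_width: 0.0321
```

```bash
python3 -c "
from hm import *
s=get_state();l=local(np.array(s['ee_pos']))-[0.06,AX+.056,0.04];print(l, 'est beta',np.arctan2(l[1],l[2]+.005)+.2)
arcn(.75,-.05,off=.005)"
```

```text
[0.00016179 0.02486395 0.04032275] est beta 0.7017659294817946
p [ 0.5452 -0.0552  0.0803] w 0.032091893501647636 F [-0.2  0.1 -0.5] t 17.95
0.59 [ 0.9 -0.2  6.6]
0.43 [-2.3 -0.   7.3]
0.27 [-1.1 -0.   7.6]
0.11 [ 0.1 -0.   7.7]
-0.05 [ 1.3 -0.   7.6]
```

Emit:
{"method": "jog_arm", "body": {
  "increments": [0, 0, 7, 0, 0, 0, -2, 0, 8, 0, 0, 0, -1, 0, 8, 0, 0, 0, 0, 0, 9, 0, 0, 0, 0, 0, 4, 0, 0, 0]
}}

```text
t: 18.58
ee_pos: [0.5511, -0.0912, 0.0847]
tool_rot: [[-0.002, 0.987, 0.163], [0.001, 0.163, -0.987], [-1.0, -0.001, -0.001]]
contact_force: [-0.7, 2.8, -1.2]
gripper_width: 0.0317
```

```bash
python3 -c "
from hm import *
s=get_state();l=local(np.array(s['ee_pos']))-[0.06,AX+.056,0.04];print(l, 'est beta',np.arctan2(l[1],l[2]+.005)+.2,s['gripper_width'])
"
```

```text
[ 0.00013451 -0.01157317  0.04468441] est beta -0.02885278494960894 0.031695399419147716
```

Emit:
{"method": "jog_arm", "body": {
  "increments": [0, 0, 0, 0, 0, 0, 0, 0, 0, 0, 0, 0, 0, 0, 0, 0, 0, 0],
  "jaw": 54
}}

```text
t: 18.95
ee_pos: [0.5517, -0.0919, 0.0845]
tool_rot: [[0.0, 0.987, 0.163], [0.0, 0.163, -0.987], [-1.0, 0.0, -0.0]]
contact_force: [0.6, -0.1, -1.2]
gripper_width: 0.0536
```

Emit:
{"method": "jog_arm", "body": {
  "increments": [-35, 0, 0, 0, 0, 0, -50, 0, -30, 0, 0, 0, -50, 0, -40, 0, 0, 0, 0, 0, 0, 0, 0, 0]
}}

```text
t: 19.45
ee_pos: [0.5402, -0.0215, 0.2223]
tool_rot: [[0.0, 0.987, 0.162], [0.001, 0.162, -0.987], [-1.0, 0.0, -0.001]]
contact_force: [0.8, 0.3, -0.5]
gripper_width: 0.0543
```

```bash
python3 -c "
from hm import *
im,d,T,k=grab('wrist','w11')
cv2.imwrite('pics/c11.png',cv2.resize(im[150:420,100:400],None,fx=2.5,fy=2.2))
im,d,T,k=grab('side','s11')
cv2.imwrite('pics/s11c.png',cv2.resize(im[130:250,250:400],None,fx=5,fy=5,interpolation=cv2.INTER_CUBIC))
L=local(world(d,T,k))
m=(d>0)&(abs(L[...,0]-.06)<.03)&(abs(L[...,1]-.13)<.03)&(L[...,2]>.05)&(L[...,2]<.12);q=L[m];print(q.max(0),q[q[:,2]>.075].mean(0), (q[:,2]>.075).sum())
"
```

```text
[0.08982186 0.15050367 0.09871435] [0.05776985 0.12438703 0.08615404] 153
```

View pics/s11c.png

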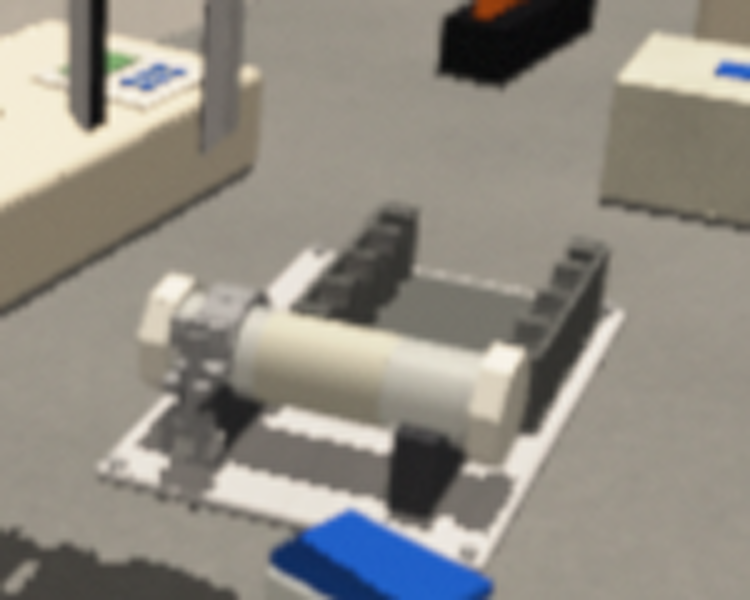

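View pics/w11.png

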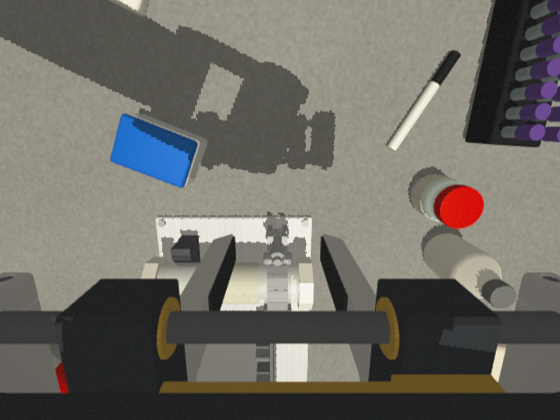

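```bash
python3 -c "
from hm import *
plan(.5767,.3416,.22,-.229)"
```

```text
t 19.55 p [ 0.538  -0.0226  0.2174] phi 0.1607 D [ 38.7 364.2   2.6] dphi -0.3897 tiltax [-0.008   0.0025] w 54.0 F [0.4 0.1 0.2]
[-0.3, 13.8, -50.5, 0.056, -0.003, 0.008, -0.3, 10.9, -51.1, 0.055, -0.001, -0, -0.4, 8.1, -51.7, 0.056, 0, -0, -0.4, 5.2, -52.1, 0.056, 0, -0, -0.4, 2.3, -52.3, 0.055, 0, -0]
[-0.4, -0.6, -52.3, 0.056, 0, -0, -0.4, -3.5, -52.2, 0.056, 0, -0.001]
```

Emit:
{"method": "jog_arm", "body": {
  "increments": [0, 14, -50, 0.055, -0.003, 0.008, 0, 11, -51, 0.055, 0, 0, 0, 8, -52, 0.055, 0, 0, 0, 5, -52, 0.055, 0, 0, 0, 2, -52, 0.055, 0, 0],
  "jaw": 36
}}

```text
t: 20.18
ee_pos: [0.5645, 0.236, 0.2045]
tool_rot: [[-0.018, 0.991, -0.136], [-0.002, -0.136, -0.991], [-1.0, -0.017, 0.004]]
contact_force: [-0.0, 0.1, -0.3]
gripper_width: 0.0359
```

Emit:
{"method": "jog_arm", "body": {
  "increments": [0, -1, -52, 0.055, 0, 0, 0, -3, -40, 0.055, 0, 0, 0, 0, 0, 0, 0, 0]
}}

```text
t: 20.55
ee_pos: [0.5733, 0.3294, 0.1942]
tool_rot: [[-0.03, 0.969, -0.247], [-0.007, -0.247, -0.969], [-1.0, -0.027, 0.014]]
contact_force: [-0.3, -0.0, -0.6]
gripper_width: 0.036
```

```bash
cat > plates.py <<'E'
from hm import *
def plates(n='wrist',save='wp'):
    im,d,T,k=grab(n,save);P=world(d,T,k);Z=P[...,2]
    m=((Z>.093)&(Z<.115)&(np.hypot(P[...,0]-.50,P[...,1]-.36)<.16)).astype(np.uint8)
    n_,l,s,_=cv2.connectedComponentsWithStats(m)
    for i in range(1,n_):
        if s[i,4]>150:
            r=cv2.minAreaRect((P[l==i][:,:2]*1000).astype(np.float32)); print(np.round(r[0],1),np.round(r[1],1),round(r[2],1),s[i,4],np.median(Z[l==i]).round(4))
E
python3 -c "
from plates import *
plates('wrist','w12')
plan(.5767,.3416,.15,-.229)"
```

```text
[580.5 344.8] [118.3  13.5] 76.4 1903 0.1037
[491.2 365.5] [119.1  14.6] 77.1 2174 0.1034
[447.1 375.6] [119.4  14.3] 76.9 2356 0.1033
t 20.6 p [0.5732 0.3281 0.194 ] phi -0.2508 D [  3.5  13.5 -44. ] dphi 0.0218 tiltax [-0.0308 -0.0077] w 36.0 F [-0.3 -0.7  0.2]
[43.8, 1.3, -14.6, -0.022, 0.015, 0.028]
```

View pics/w12.png

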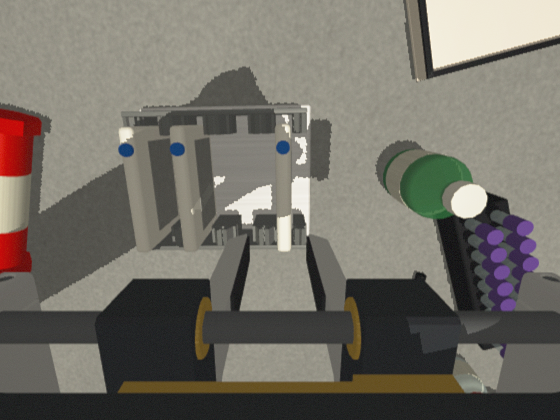

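```bash
python3 -c "
from plates import *
plan(.5798,.344,.12,-.229)"
```

```text
t 20.6 p [0.5732 0.3281 0.194 ] phi -0.2508 D [  6.6  15.9 -74. ] dphi 0.0218 tiltax [-0.0308 -0.0077] w 36.0 F [-0.3 -0.7  0.2]
[36.8, 2.3, -9.1, -0.011, 0.015, 0.028, 37, 1.3, -8.5, -0.011, -0, 0]
```

Emit:
{"method": "jog_arm", "body": {
  "increments": [15, 3, -17, -0.022, 0.015, 0.028, 35, 0, 0, 0, 0, 0, 15, 0, 0, 0, 0, 0, 0, 0, 0, 0, 0, 0]
}}

```text
t: 21.1
ee_pos: [0.5803, 0.3367, 0.1232]
tool_rot: [[-0.004, 0.973, -0.231], [-0.003, -0.231, -0.973], [-1.0, -0.004, 0.004]]
contact_force: [0.2, -0.0, 0.4]
gripper_width: 0.0358
```

```bash
python3 -c "
from plates import *
plan(.5798,.344,.07,-.229)"
```

```text
t 21.1 p [0.5803 0.3367 0.1232] phi -0.2335 D [ -0.5   7.3 -53.2] dphi 0.0045 tiltax [-0.0044 -0.0032] w 35.8 F [ 0.2 -0.   0.4]
[53.2, -2, -7.2, -0.004, 0.004, 0.004]
```

Emit:
{"method": "jog_arm", "body": {
  "increments": [0, -2, -7, -0.004, 0.004, 0.004, 25, 0, 0, 0, 0, 0, 25, 0, 0, 0, 0, 0, 5, 0, 0, 0, 0, 0, 0, 0, 0, 0, 0, 0]
}}

```text
t: 21.72
ee_pos: [0.5851, 0.346, 0.075]
tool_rot: [[0.013, 0.974, -0.228], [0.005, -0.228, -0.974], [-1.0, 0.011, -0.008]]
contact_force: [0.5, -0.1, 0.3]
gripper_width: 0.0358
```

Emit:
{"method": "jog_arm", "body": {
  "increments": [0, 0, 0, 0, 0, 0, 0, 0, 0, 0, 0, 0, 0, 0, 0, 0, 0, 0],
  "jaw": 5,
  "force": 30
}}

```text
t: 22.1
ee_pos: [0.5844, 0.3472, 0.0776]
tool_rot: [[0.011, 0.974, -0.228], [0.007, -0.228, -0.974], [-1.0, 0.009, -0.009]]
contact_force: [-5.9, 1.0, 2.2]
gripper_width: 0.0146
```

```bash
python3 -c "
from plates import *
plan(.5798,.344,.2,-.229)"
```

```text
t 22.1 p [0.5844 0.3472 0.0776] phi -0.2298 D [ -4.6  -3.2 122.4] dphi 0.0008 tiltax [0.0111 0.007 ] w 14.6 F [-5.9  1.   2.2]
[-40.8, -0.9, 1, -0, -0.009, -0.009, -40.8, -1.2, 1.4, -0, -0, -0, -40.8, -1.3, 1.4, -0.001, -0, -0]
```

Emit:
{"method": "jog_arm", "body": {
  "increments": [-10, -3, 0, 0, -0.009, -0.009, -40, 0, 0, 0, 0, 0, -45, 0, 0, 0, 0, 0, -40, 0, 0, 0, 0, 0, 0, 0, 0, 0, 0, 0]
}}

```text
t: 22.72
ee_pos: [0.5825, 0.3474, 0.2178]
tool_rot: [[0.004, 0.974, -0.228], [-0.001, -0.228, -0.974], [-1.0, 0.005, 0.0]]
contact_force: [0.0, -0.2, -1.2]
gripper_width: 0.0136
```

```bash
cat >> hm.py <<'E'
SY=[-.0118,-.0548,-.0978,-.1408]
def slot(i,dx=0,dy=0): return toworld((-.0163+dx,SY[i]+dy))
E
python3 -c "
from plates import *
x,y=slot(3)
plan(x,y,.2,POSE[0]-np.pi/2,step=50)"
```

```text
t 22.73 p [0.5825 0.3474 0.2178] phi -0.2297 D [ -63.2 -718.1  -17.8] dphi -1.1789 tiltax [ 0.0043 -0.0015] w 13.6 F [ 0.  -0.2 -1.2]
[1.2, 6.8, 47.6, 0.079, 0, -0.005, 1.2, 10.5, 46.9, 0.078, 0, 0, 1.2, 14.2, 45.9, 0.079, 0, 0, 1.2, 17.7, 44.6, 0.078, 0, 0, 1.2, 21.2, 43.2, 0.079, 0, 0]
[1.2, 24.5, 41.3, 0.079, 0, 0, 1.2, 27.7, 39.3, 0.078, 0, 0, 1.2, 30.6, 37, 0.079, 0, 0, 1.2, 33.5, 34.5, 0.078, 0, 0, 1.2, 36.1, 31.7, 0.079, 0, 0]
[1.2, 38.4, 28.9, 0.079, 0, 0, 1.2, 40.7, 25.6, 0.078, 0.001, 0, 1.2, 42.5, 22.5, 0.079, -0, 0, 1.2, 44.1, 19, 0.078, -0, 0, 1.2, 45.5, 15.5, 0.079, -0, 0]
```

Emit:
{"method": "jog_arm", "body": {
  "increments": [0, 7, 48, 0.079, 0, -0.005, 0, 10, 47, 0.079, 0, 0, 0, 14, 46, 0.079, 0, 0, 0, 18, 45, 0.079, 0, 0, 0, 21, 43, 0.079, 0, 0]
}}

```text
t: 23.35
ee_pos: [0.5554, 0.1026, 0.2089]
tool_rot: [[-0.01, 0.807, -0.591], [-0.003, -0.591, -0.807], [-1.0, -0.007, 0.008]]
contact_force: [0.7, -0.6, -2.1]
gripper_width: 0.0138
```

Emit:
{"method": "jog_arm", "body": {
  "increments": [0, 24, 41, 0.079, 0, 0, 0, 28, 39, 0.079, 0, 0, 0, 31, 37, 0.079, 0, 0, 0, 34, 34, 0.079, 0, 0, 0, 36, 32, 0.079, 0, 0]
}}

```text
t: 23.98
ee_pos: [0.5252, -0.1432, 0.1997]
tool_rot: [[-0.023, 0.506, -0.862], [-0.001, -0.863, -0.506], [-1.0, -0.011, 0.02]]
contact_force: [-0.1, -0.4, -2.3]
gripper_width: 0.0142
```

```bash
python3 -c "
from plates import *
x,y=slot(3)
plan(x,y,.2,POSE[0]-np.pi/2,step=50)"
```

```text
t 23.98 p [ 0.5252 -0.1432  0.1997] phi -1.0403 D [  -5.8 -227.5    0.3] dphi -0.3683 tiltax [-0.0227 -0.0007] w 14.2 F [-0.1 -0.4 -2.3]
[0, 38.7, 24, 0.074, 0.02, 0.01, -0.1, 40.3, 21.1, 0.073, 0, 0, -0, 41.8, 18.2, 0.074, 0, 0, -0.1, 42.9, 14.9, 0.074, 0, 0, -0, 44, 11.8, 0.073, 0, 0]
```

Emit:
{"method": "jog_arm", "body": {
  "increments": [-1, 38, 24, 0.075, 0.02, 0.01, -1, 40, 21, 0.075, 0, 0, -1, 42, 18, 0.075, 0, 0, 0, 43, 15, 0.075, 0, 0, 0, 36, 11, 0.07, 0, 0]
}}

```text
t: 24.6
ee_pos: [0.5106, -0.3675, 0.1915]
tool_rot: [[-0.011, 0.145, -0.989], [0.008, -0.989, -0.145], [-1.0, -0.009, 0.01]]
contact_force: [-0.2, 0.2, -0.9]
gripper_width: 0.0142
```

Emit:
{"method": "jog_arm", "body": {
  "increments": [0, 0, 0, 0, 0, 0]
}}

```text
t: 24.72
ee_pos: [0.5092, -0.3692, 0.1891]
tool_rot: [[-0.013, 0.142, -0.99], [0.009, -0.99, -0.142], [-1.0, -0.011, 0.012]]
contact_force: [0.0, 0.8, -1.8]
gripper_width: 0.0135
```

```bash
python3 -c "
from plates import *
x,y=slot(3)
plan(x,y,.15,POSE[0]-np.pi/2,step=50)
im,d,T,k=grab('wrist','w13')"
```

```text
t 24.73 p [ 0.5092 -0.3692  0.1891] phi -1.4283 D [ 10.2  -1.5 -39.1] dphi 0.0197 tiltax [-0.013   0.0093] w 13.5 F [ 0.   0.8 -1.8]
[39, 3.3, -10.3, -0.02, 0.011, 0.011]
```

View pics/w13.png

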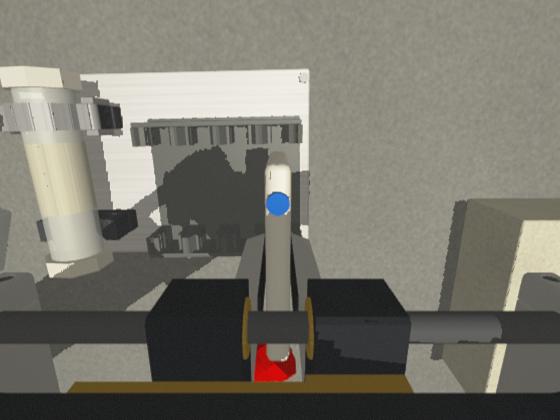

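```bash
cat >> plates.py <<'E'
def held(n):
    im,d,T,k=load(n); H=np.array(eyes.calibration('wrist')['hand_eye'])
    v,u=np.mgrid[:420,:560]; f,cx,cy=k
    P=np.stack([(u-cx)/f*d,-(v-cy)/f*d,-d],-1)@H[:3,:3].T+H[:3,3]
    m=(P[...,0]>-.045)&(P[...,0]<-.012)&(abs(P[...,1])<.02)&(d>0)&(P[...,2]<-.015)&(P[...,2]>-.08)
    q=P[m]; print('held: zmin',np.percentile(q[:,2],1).round(4),'top x',np.median(q[:,0]).round(4))
    for z in (-.055,-.045,-.035,-.025):
        w=q[abs(q[:,2]-z)<.004]
        if len(w): print(z,len(w),'y',np.percentile(w[:,1],[2,50,98]).round(4),'x',np.median(w[:,0]).round(4))
E
python3 -c "
from plates import *
held('w13')"
```

```text
held: zmin -0.0574 top x -0.0259
-0.055 372 y [-0.0055  0.0006  0.0072] x -0.025
-0.045 423 y [-0.0057  0.0006  0.0074] x -0.0259
-0.035 351 y [-0.0058  0.0011  0.0075] x -0.0296
-0.025 372 y [-0.0059  0.0011  0.0077] x -0.0258
```

Emit:
{"method": "jog_arm", "body": {
  "increments": [0, 3, -13, -0.02, 0.011, 0.011, 25, 0, 0, 0, 0, 0, 0, 0, 0, 0, 0, 0]
}}

```text
t: 25.15
ee_pos: [0.5244, -0.3649, 0.1614]
tool_rot: [[-0.001, 0.17, -0.985], [0.003, -0.985, -0.17], [-1.0, -0.003, 0.0]]
contact_force: [0.2, -0.2, -1.9]
gripper_width: 0.0138
```

```bash
python3 -c "
from plates import *
x,y=slot(3,.0025)
plan(x,y,.13,POSE[0]-np.pi/2,step=50)
im,d,T,k=grab('wrist','w14')
L=local(world(d,T,k)); z=L[...,2]
for xr in [(.043,.05),(.05,.056),(-.085,-.07)]:
    m=(L[...,0]>xr[0])&(L[...,0]<xr[1])&(L[...,1]>-.19)&(L[...,1]<.03)&(d>0)
    q=L[m]; s=''
    for yy in np.arange(-.18,.0,.004):
        w=q[abs(q[:,1]-yy)<.002]
        s+=' %d:%s'%(round(yy*1000),'%.0f'%(np.percentile(w[:,2],80)*1000) if len(w)>1 else '-')
    print(xr,s)
"
```

```text
t 25.15 p [ 0.5244 -0.3649  0.1614] phi -1.3995 D [ -2.6  -5.4 -31.4] dphi -0.0091 tiltax [-0.0009  0.0026] w 13.8 F [ 0.2 -0.2 -1.9]
[31.4, 5, 3.5, 0.009, 0, 0.003]
(0.043, 0.05)  -180:-1 -176:-0 -172:7 -168:8 -164:54 -160:55 -156:54 -152:55 -148:53 -144:184 -140:186 -136:186 -132:186 -128:47 -124:54 -120:55 -116:55 -112:52 -108:44 -104:10 -100:10 -96:10 -92:10 -88:44 -84:48 -80:55 -76:55 -72:55 -68:47 -64:44 -60:- -56:10 -52:10 -48:9 -44:44 -40:50 -36:55 -32:55 -28:55 -24:45 -20:44 -16:- -12:- -8:9 -4:41
(0.05, 0.056)  -180:-1 -176:4 -172:7 -168:8 -164:8 -160:54 -156:54 -152:55 -148:54 -144:54 -140:54 -136:54 -132:55 -128:54 -124:54 -120:54 -116:54 -112:54 -108:54 -104:54 -100:54 -96:54 -92:54 -88:54 -84:55 -80:54 -76:55 -72:54 -68:55 -64:54 -60:54 -56:55 -52:54 -48:54 -44:55 -40:54 -36:55 -32:55 -28:54 -24:55 -20:54 -16:54 -12:55 -8:54 -4:55
(-0.085, -0.07)  -180:-0 -176:-1 -172:- -168:- -164:- -160:- -156:- -152:- -148:- -144:187 -140:188 -136:188 -132:187 -128:- -124:- -120:- -116:- -112:- -108:- -104:- -100:- -96:10 -92:10 -88:43 -84:48 -80:55 -76:55 -72:55 -68:46 -64:45 -60:9 -56:10 -52:10 -48:10 -44:43 -40:51 -36:55 -32:55 -28:54 -24:45 -20:44 -16:9 -12:10 -8:9 -4:42
```

Emit:
{"method": "jog_arm", "body": {
  "increments": [18, 5, 4, 0.009, 0, 0.003, 0, 0, 0, 0, 0, 0]
}}

```text
t: 25.45
ee_pos: [0.5234, -0.3715, 0.146]
tool_rot: [[0.004, 0.163, -0.987], [-0.005, -0.987, -0.163], [-1.0, 0.006, -0.003]]
contact_force: [0.5, 0.3, -2.1]
gripper_width: 0.014
```

```bash
python3 -c "
from plates import *
x,y=slot(3,.0025)
plan(x,y,.12,POSE[0]-np.pi/2,step=50)"
```

```text
t 25.45 p [ 0.5234 -0.3715  0.146 ] phi -1.4075 D [ -1.5   1.2 -26. ] dphi -0.0011 tiltax [ 0.0044 -0.0051] w 14.0 F [ 0.5  0.3 -2.1]
[26, -1.6, 1.4, 0.001, -0.003, -0.006]
```

Emit:
{"method": "jog_arm", "body": {
  "increments": [14, -2, 1, 0.001, -0.003, -0.006, 14, 0, 0, 0, 0, 0, 0, 0, 0, 0, 0, 0]
}}

```text
t: 25.82
ee_pos: [0.5221, -0.3699, 0.1165]
tool_rot: [[0.001, 0.161, -0.987], [0.0, -0.987, -0.161], [-1.0, -0.0, -0.001]]
contact_force: [-0.6, -0.4, -1.7]
gripper_width: 0.014
```

```bash
python3 -c "
from plates import *
x,y=slot(3,.0025)
plan(x,y,.08,POSE[0]-np.pi/2,step=50)"
```

```text
t 25.82 p [ 0.5221 -0.3699  0.1165] phi -1.4088 D [ -0.3  -0.4 -36.5] dphi 0.0002 tiltax [0.0007 0.0003] w 14.0 F [-0.6 -0.4 -1.7]
[36.5, 0.3, 0.3, -0, -0.001, 0]
```

Emit:
{"method": "jog_arm", "body": {
  "increments": [15, 0, 0, 0, 0, 0, 17, 0, 0, 0, 0, 0, 7, 0, 0, 0, 0, 0, 0, 0, 0, 0, 0, 0]
}}

```text
t: 26.32
ee_pos: [0.5224, -0.3708, 0.0775]
tool_rot: [[0.0, 0.162, -0.987], [-0.001, -0.987, -0.162], [-1.0, 0.001, -0.0]]
contact_force: [0.9, 0.4, -1.1]
gripper_width: 0.014
```

Home height. Release and rise, then head for plate B.

Emit:
{"method": "jog_arm", "body": {
  "increments": [0, 0, 0, 0, 0, 0, 0, 0, 0, 0, 0, 0],
  "jaw": 30
}}

```text
t: 26.58
ee_pos: [0.5227, -0.3711, 0.0774]
tool_rot: [[0.001, 0.162, -0.987], [-0.001, -0.987, -0.162], [-1.0, 0.001, -0.001]]
contact_force: [-0.5, 1.2, -0.2]
gripper_width: 0.0289
```

Emit:
{"method": "jog_arm", "body": {
  "increments": [-40, 0, 0, 0, 0, 0, -50, 0, 0, 0, 0, 0, -50, 0, 0, 0, 0, 0, 0, 0, 0, 0, 0, 0]
}}

```text
t: 27.08
ee_pos: [0.5223, -0.3708, 0.2205]
tool_rot: [[-0.0, 0.162, -0.987], [-0.0, -0.987, -0.162], [-1.0, 0.0, 0.0]]
contact_force: [0.0, -0.6, 0.0]
gripper_width: 0.0299
```

```bash
python3 -c "
from plates import *
im,d,T,k=grab('wrist','w15')
L=local(world(d,T,k));m=(d>0)&(L[...,2]>.085)&(L[...,2]<.12)&(abs(L[...,1]+.1408)<.02)&(abs(L[...,0]+.0163)<.09);q=L[m];print(m.sum(),q.min(0),q.max(0),np.median(q,0))
plan(.4905,.3650,.2,-.229)"
```

```text
1578 [-0.07479822 -0.14933533  0.08516201] [ 0.04407566 -0.13536376  0.10949495] [-0.01143427 -0.14181917  0.10364448]
t 27.12 p [ 0.5212 -0.3697  0.2173] phi -1.4086 D [-30.7 734.7 -17.3] dphi 1.1796 tiltax [-0.0039  0.0032] w 29.8 F [-1.1 -0.3  0. ]
[1.4, -52.1, -6.3, -0.084, 0.003, 0.004, 1.2, -51.5, -10.7, -0.085, 0, -0, 1.3, -50.3, -15, -0.084, 0, -0, 1.2, -48.9, -19.1, -0.084, 0, -0, 1.2, -47.1, -23.2, -0.084, 0, 0]
[1.3, -45, -27.1, -0.085, 0, 0, 1.2, -42.6, -30.8, -0.084, 0, 0, 1.2, -39.8, -34.3, -0.084, 0, 0, 1.3, -36.8, -37.5, -0.084, 0, 0, 1.2, -33.5, -40.4, -0.085, 0, 0]
[1.2, -30, -43.1, -0.084, 0, 0, 1.3, -26.3, -45.5, -0.084, 0, 0, 1.2, -22.3, -47.6, -0.084, 0, 0, 1.2, -18.3, -49.2, -0.085, 0, 0]
```

View pics/w15.png

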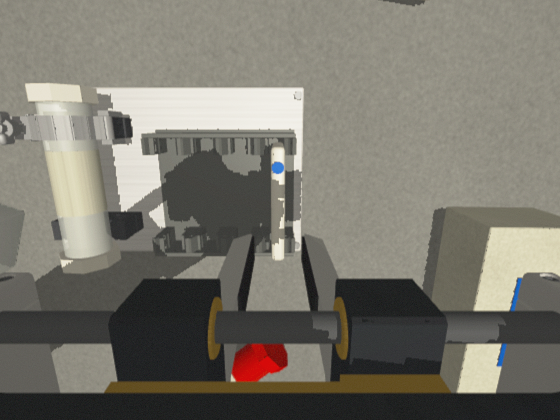

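Emit:
{"method": "jog_arm", "body": {
  "increments": [0, -52, -6, -0.084, 0.003, 0.004, 0, -52, -11, -0.084, 0, 0, 0, -50, -15, -0.084, 0, 0, 0, -49, -19, -0.084, 0, 0, 0, -47, -23, -0.084, 0, 0],
  "jaw": 36
}}

```text
t: 27.75
ee_pos: [0.504, -0.1006, 0.2073]
tool_rot: [[-0.013, 0.556, -0.831], [0.009, -0.831, -0.556], [-1.0, -0.014, 0.006]]
contact_force: [0.3, -0.6, 0.0]
gripper_width: 0.0359
```

Emit:
{"method": "jog_arm", "body": {
  "increments": [0, -45, -27, -0.084, 0, 0, 0, -43, -31, -0.084, 0, 0, 0, -40, -34, -0.084, 0, 0, 0, -37, -38, -0.084, 0, 0, 0, -34, -40, -0.084, 0, 0]
}}

```text
t: 28.38
ee_pos: [0.4819, 0.1715, 0.1997]
tool_rot: [[-0.029, 0.853, -0.521], [0.01, -0.521, -0.853], [-1.0, -0.03, 0.006]]
contact_force: [-0.1, -0.5, 0.4]
gripper_width: 0.0359
```

```bash
python3 -c "
from plates import *
plan(.4905,.3650,.2,-.229)"
```

```text
t 28.38 p [0.4819 0.1715 0.1997] phi -0.5486 D [  8.6 193.5   0.3] dphi 0.3196 tiltax [-0.029   0.0103] w 35.9 F [-0.1 -0.5  0.4]
[0.4, -23.4, -42.4, -0.08, 0.005, 0.03, -0.1, -19.9, -44.1, -0.08, 0, 0, -0.1, -16.4, -45.6, -0.08, 0, 0, -0, -12.6, -46.8, -0.079, 0, 0]
```

Emit:
{"method": "jog_arm", "body": {
  "increments": [0, -23, -42, -0.08, 0.005, 0.03, 0, -20, -44, -0.08, 0, 0, 0, -16, -46, -0.08, 0, 0, 0, -12, -40, -0.078, 0, 0, 0, 0, 0, 0, 0, 0]
}}

```text
t: 29.0
ee_pos: [0.4816, 0.365, 0.1882]
tool_rot: [[-0.015, 0.977, -0.213], [-0.007, -0.213, -0.977], [-1.0, -0.013, 0.01]]
contact_force: [0.1, -0.2, -0.6]
gripper_width: 0.0358
```

```bash
python3 -c "
from plates import *
plates('wrist','w16')
plan(.4907,.3652,.13,-.229,step=75)"
```

```text
[449.8 390.1] [90.4 14.2] 76.9 1574 0.1037
[491.2 366.1] [118.1  14. ] 77.3 1928 0.1037
t 29.05 p [0.4816 0.3637 0.188 ] phi -0.2164 D [  9.1   1.5 -58. ] dphi -0.0126 tiltax [-0.0157 -0.0074] w 36.3 F [ 0.2 -0.  -0.3]
[57.8, 9.4, -4, 0.013, 0.011, 0.014]
```

Emit:
{"method": "jog_arm", "body": {
  "increments": [20, 9, -4, 0.013, 0.011, 0.014, 35, 0, 0, 0, 0, 0, 0, 0, 0, 0, 0, 0]
}}

```text
t: 29.42
ee_pos: [0.4902, 0.3613, 0.1289]
tool_rot: [[-0.003, 0.973, -0.233], [-0.003, -0.233, -0.973], [-1.0, -0.002, 0.003]]
contact_force: [0.3, -0.5, 0.1]
gripper_width: 0.0364
```

```bash
python3 -c "
from plates import *
plan(.491,.3658,.07,-.229,step=75)"
```

```text
t 29.43 p [0.4902 0.3613 0.1289] phi -0.2348 D [  0.8   4.5 -58.9] dphi 0.0058 tiltax [-0.003  -0.0028] w 36.4 F [ 0.3 -0.5  0.1]
[58.8, -0.2, -4.8, -0.006, 0.003, 0.002]
```

Emit:
{"method": "jog_arm", "body": {
  "increments": [25, -1, -5, -0.006, 0.003, 0.002, 25, 0, 0, 0, 0, 0, 10, -2, 0, 0, 0, 0, 0, -1, 0, 0, 0, 0]
}}

```text
t: 29.92
ee_pos: [0.4907, 0.365, 0.0723]
tool_rot: [[0.005, 0.973, -0.232], [0.002, -0.232, -0.973], [-1.0, 0.005, -0.003]]
contact_force: [0.4, 0.4, 1.1]
gripper_width: 0.0362
```

```bash
python3 -c "
from plates import *
plan(.491,.3658,.07,-.229,step=75)"
```

```text
t 29.93 p [0.4907 0.365  0.0723] phi -0.2341 D [ 0.3  0.8 -2.3] dphi 0.0051 tiltax [0.0052 0.0017] w 36.2 F [0.4 0.4 1.1]
[2.4, 0.1, -0.9, -0.005, -0.003, -0.005]
```

Emit:
{"method": "jog_arm", "body": {
  "increments": [0, 0, 0, 0, 0, 0, 0, 0, 0, 0, 0, 0, 0, 0, 0, 0, 0, 0],
  "jaw": 5,
  "force": 30
}}

```text
t: 30.3
ee_pos: [0.4922, 0.3656, 0.0755]
tool_rot: [[0.009, 0.973, -0.232], [0.004, -0.232, -0.973], [-1.0, 0.008, -0.006]]
contact_force: [-0.4, 0.1, -1.3]
gripper_width: 0.0139
```

Emit:
{"method": "jog_arm", "body": {
  "increments": [-20, 0, 0, 0, -0.003, -0.005, -45, 0, 0, 0, 0, 0, -45, 0, 0, 0, 0, 0, -20, 0, 0, 0, 0, 0, 0, 0, 0, 0, 0, 0]
}}

```text
t: 30.92
ee_pos: [0.4907, 0.3648, 0.208]
tool_rot: [[0.001, 0.973, -0.232], [0.0, -0.232, -0.973], [-1.0, 0.001, -0.001]]
contact_force: [0.7, -0.5, -1.1]
gripper_width: 0.0138
```

```bash
python3 -c "
from plates import *
x,y=slot(2)
plan(x,y,.2,POSE[0]-np.pi/2,step=52)"
```

```text
t 30.93 p [0.4907 0.3648 0.208 ] phi -0.2341 D [  21.8 -693.1   -8. ] dphi -1.1745 tiltax [0.0009 0.0004] w 13.8 F [ 0.7 -0.5 -1.1]
[0.6, 13, 47.8, 0.084, -0.001, -0.001, 0.5, 17, 46.5, 0.084, 0, 0, 0.6, 20.8, 45, 0.084, 0, 0, 0.6, 24.5, 43, 0.084, 0, 0, 0.6, 28, 40.9, 0.083, 0, 0]
[0.6, 31.3, 38.4, 0.084, 0, 0, 0.6, 34.4, 35.6, 0.084, 0, 0, 0.6, 37.3, 32.6, 0.084, 0, 0, 0.5, 39.9, 29.3, 0.084, 0, -0, 0.6, 42.2, 25.9, 0.084, 0, -0]
[0.6, 44.3, 22.3, 0.084, 0, -0, 0.6, 45.9, 18.5, 0.084, 0, -0, 0.6, 47.4, 14.5, 0.084, 0, -0, 0.6, 48.4, 10.6, 0.084, 0, -0]
```

Emit:
{"method": "jog_arm", "body": {
  "increments": [-1, 13, 48, 0.084, 0, 0, -1, 17, 47, 0.084, 0, 0, -1, 21, 45, 0.084, 0, 0, -1, 24, 43, 0.084, 0, 0, -1, 28, 41, 0.084, 0, 0]
}}

```text
t: 31.55
ee_pos: [0.4931, 0.1119, 0.2053]
tool_rot: [[-0.009, 0.789, -0.614], [-0.002, -0.614, -0.789], [-1.0, -0.006, 0.007]]
contact_force: [0.7, -0.2, -1.9]
gripper_width: 0.0138
```

Emit:
{"method": "jog_arm", "body": {
  "increments": [-1, 31, 38, 0.084, 0, 0, -1, 34, 36, 0.084, 0, 0, -1, 37, 33, 0.084, 0, 0, -1, 40, 29, 0.084, 0, 0, -1, 42, 26, 0.084, 0, 0]
}}

```text
t: 32.17
ee_pos: [0.4916, -0.1418, 0.2023]
tool_rot: [[-0.019, 0.458, -0.889], [0.002, -0.889, -0.458], [-1.0, -0.011, 0.016]]
contact_force: [0.8, 0.6, -0.8]
gripper_width: 0.0137
```

```bash
python3 -c "
from plates import *
x,y=slot(2)
plan(x,y,.2,POSE[0]-np.pi/2,step=52)"
```

```text
t 32.17 p [ 0.4916 -0.1418  0.2023] phi -1.0953 D [  20.8 -186.4   -2.3] dphi -0.3133 tiltax [-0.0194  0.0019] w 13.7 F [ 0.8  0.6 -0.8]
[0.4, 43.8, 16.7, 0.078, 0.017, 0.01, 0.6, 45, 13.2, 0.079, -0, -0, 0.6, 45.9, 9.7, 0.078, -0, -0, 0.5, 46.5, 6, 0.078, -0, 0]
```

Emit:
{"method": "jog_arm", "body": {
  "increments": [-1, 44, 15, 0.078, 0.017, 0.01, 0, 45, 12, 0.078, 0, 0, 0, 46, 7, 0.078, 0, 0, 0, 38, 2, 0.076, 0, 0, 0, 0, 0, 0, 0, 0]
}}

```text
t: 32.8
ee_pos: [0.5149, -0.3239, 0.1932]
tool_rot: [[-0.009, 0.149, -0.989], [0.008, -0.989, -0.149], [-1.0, -0.009, 0.008]]
contact_force: [0.0, 1.0, -0.8]
gripper_width: 0.0137
```

```bash
python3 -c "
from plates import *
im,d,T,k=grab('wrist','w17'); held('w17')
x,y=slot(2)
plan(x,y,.15,POSE[0]-np.pi/2,step=52)"
```

```text
held: zmin -0.0607 top x -0.0284
-0.055 446 y [-0.006   0.0006  0.0077] x -0.028
-0.045 456 y [-0.0061  0.0006  0.0073] x -0.0306
-0.035 342 y [-0.0056  0.0011  0.0074] x -0.0289
-0.025 375 y [-0.0057  0.0006  0.0075] x -0.0283
t 32.85 p [ 0.5147 -0.3224  0.193 ] phi -1.4196 D [ -2.3  -5.8 -43. ] dphi 0.011 tiltax [-0.0096  0.0091] w 13.7 F [-0.4  0.1 -1.7]
[42.9, 5.9, 2.8, -0.011, 0.008, 0.011]
```

Emit:
{"method": "jog_arm", "body": {
  "increments": [20, 6, 1, -0.011, 0.008, 0.011, 20, 0, 0, 0, 0, 0, 0, 0, 0, 0, 0, 0]
}}

```text
t: 33.22
ee_pos: [0.5135, -0.3243, 0.1491]
tool_rot: [[-0.003, 0.165, -0.986], [0.003, -0.986, -0.165], [-1.0, -0.004, 0.002]]
contact_force: [-0.0, 0.0, -1.7]
gripper_width: 0.0137
```

```bash
python3 -c "
from plates import *
x,y=slot(2)
plan(x,y,.115,POSE[0]-np.pi/2,step=52)"
```

```text
t 33.23 p [ 0.5135 -0.3243  0.1491] phi -1.4047 D [ -1.1  -3.9 -34.1] dphi -0.0039 tiltax [-0.0029  0.0032] w 13.7 F [-0.   0.  -1.7]
[34, 3.8, 1.6, 0.004, 0.002, 0.004]
```

Emit:
{"method": "jog_arm", "body": {
  "increments": [8, 5, 1, 0.004, 0.002, 0.004, 5, 0, 0, 0, 0, 0, 0, 0, 0, 0, 0, 0]
}}

```text
t: 33.6
ee_pos: [0.5141, -0.3292, 0.1364]
tool_rot: [[0.001, 0.163, -0.987], [-0.002, -0.987, -0.163], [-1.0, 0.002, -0.001]]
contact_force: [-0.6, 0.4, -0.8]
gripper_width: 0.0138
```

```bash
python3 -c "
from plates import *
x,y=slot(2)
plan(x,y,.077,POSE[0]-np.pi/2,step=52)"
```

```text
t 33.6 p [ 0.5141 -0.3292  0.1364] phi -1.4076 D [ -1.7   0.9 -59.4] dphi -0.001 tiltax [ 0.0012 -0.0017] w 13.8 F [-0.6  0.4 -0.8]
[29.7, -0.6, 0.8, 0.001, -0.001, -0.002, 29.7, -0.6, 0.7, 0, 0, 0]
```

Emit:
{"method": "jog_arm", "body": {
  "increments": [15, -1, 2, 0.001, -0.001, -0.002, 15, 0, 0, 0, 0, 0, 15, 0, 0, 0, 0, 0, 14, 0, 0, 0, 0, 0, 0, 0, 0, 0, 0, 0]
}}

```text
t: 34.22
ee_pos: [0.5124, -0.3291, 0.0742]
tool_rot: [[0.001, 0.161, -0.987], [-0.001, -0.987, -0.161], [-1.0, 0.001, -0.001]]
contact_force: [-0.4, 1.3, 4.1]
gripper_width: 0.014
```

Emit:
{"method": "jog_arm", "body": {
  "increments": [3, 0, 0, 0, 0, 0, 0, 0, 0, 0, 0, 0]
}}

```text
t: 34.48
ee_pos: [0.5125, -0.3293, 0.0745]
tool_rot: [[-0.001, 0.162, -0.987], [0.0, -0.987, -0.162], [-1.0, -0.0, 0.001]]
contact_force: [0.2, 2.0, -1.9]
gripper_width: 0.0136
```

Emit:
{"method": "jog_arm", "body": {
  "increments": [0, 0, 0, 0, 0, 0, 0, 0, 0, 0, 0, 0],
  "jaw": 28
}}

```text
t: 34.72
ee_pos: [0.5128, -0.3296, 0.0741]
tool_rot: [[-0.0, 0.162, -0.987], [-0.001, -0.987, -0.162], [-1.0, 0.001, 0.0]]
contact_force: [-0.7, -0.1, 0.6]
gripper_width: 0.0276
```

Emit:
{"method": "jog_arm", "body": {
  "increments": [-40, 0, 0, 0, 0, 0, -50, 0, 0, 0, 0, 0, -50, 0, 0, 0, 0, 0, 0, 0, 0, 0, 0, 0]
}}

```text
t: 35.22
ee_pos: [0.5125, -0.3297, 0.2161]
tool_rot: [[-0.002, 0.161, -0.987], [0.0, -0.987, -0.161], [-1.0, -0.0, 0.001]]
contact_force: [1.2, -0.6, 0.3]
gripper_width: 0.0281
```

```bash
python3 -c "
from plates import *
im,d,T,k=grab('wrist','w18')
L=local(world(d,T,k))
for i in (2,3):
    m=(d>0)&(L[...,2]>.095)&(L[...,2]<.12)&(abs(L[...,1]-SY[i])<.02)&(abs(L[...,0]+.0163)<.09);q=L[m];print(m.sum(),q.min(0),q.max(0),np.median(q,0))
plan(.447,.3757,.21,-.229)"
```

```text
1586 [-0.07444213 -0.10642289  0.09552481] [ 0.04366719 -0.09246616  0.10926346] [-0.00902564 -0.09954444  0.10375114]
1394 [-0.06188265 -0.14927721  0.09500869] [ 0.04368453 -0.13496943  0.10911027] [-0.00144718 -0.14148301  0.10363492]
t 35.27 p [ 0.5112 -0.3286  0.2131] phi -1.4088 D [-64.2 704.3  -3.1] dphi 1.1798 tiltax [-0.0054  0.0037] w 27.9 F [-0.6  0.4 -0.2]
[0.5, -54.3, -3.9, -0.091, 0.005, 0.005, 0.2, -53.7, -8.7, -0.09, -0, -0, 0.2, -52.6, -13.6, -0.091, -0, -0, 0.2, -51.3, -18.3, -0.091, -0, -0, 0.3, -49.3, -22.9, -0.091, -0, -0]
[0.2, -47.1, -27.3, -0.09, -0, -0, 0.2, -44.4, -31.3, -0.091, -0, -0, 0.3, -41.4, -35.3, -0.091, -0, -0, 0.2, -38, -39, -0.091, -0, -0, 0.2, -34.4, -42.2, -0.091, -0, -0.001]
[0.3, -30.3, -45.1, -0.09, -0, 0, 0.2, -26.2, -47.7, -0.091, -0, 0, 0.3, -21.7, -49.9, -0.091, -0, 0]
```

Emit:
{"method": "jog_arm", "body": {
  "increments": [-1, -54, -4, -0.09, 0.005, 0.005, -1, -54, -9, -0.09, 0, 0, -1, -53, -14, -0.09, 0, 0, -1, -51, -18, -0.09, 0, 0, -1, -49, -23, -0.09, 0, 0],
  "jaw": 36
}}

```text
t: 35.9
ee_pos: [0.4813, -0.0514, 0.2079]
tool_rot: [[-0.013, 0.58, -0.814], [0.008, -0.814, -0.58], [-1.0, -0.014, 0.006]]
contact_force: [0.3, 0.0, -0.3]
gripper_width: 0.0358
```

Emit:
{"method": "jog_arm", "body": {
  "increments": [-1, -47, -27, -0.09, 0, 0, -1, -44, -31, -0.09, 0, 0, -1, -41, -35, -0.09, 0, 0, -1, -38, -39, -0.09, 0, 0, -1, -34, -42, -0.09, 0, 0]
}}

```text
t: 36.52
ee_pos: [0.4472, 0.226, 0.2051]
tool_rot: [[-0.028, 0.883, -0.468], [0.007, -0.468, -0.883], [-1.0, -0.029, 0.007]]
contact_force: [1.3, 0.0, -0.1]
gripper_width: 0.0359
```

```bash
python3 -c "
from plates import *
plan(.447,.3757,.2,-.229)"
```

```text
t 36.52 p [0.4472 0.226  0.2051] phi -0.4877 D [ -0.2 149.7  -5.1] dphi 0.2587 tiltax [-0.0283  0.0075] w 35.9 F [ 1.3  0.  -0.1]
[2.1, -23.4, -44.1, -0.086, 0.005, 0.029, 1.7, -19.5, -45.8, -0.086, 0, -0, 1.6, -15.6, -47.5, -0.087, 0, -0]
```

Emit:
{"method": "jog_arm", "body": {
  "increments": [0, -21, -44, -0.086, 0.005, 0.029, 0, -17, -46, -0.086, 0, 0, 0, -8, -44, -0.086, 0, 0, 0, 0, 0, 0, 0, 0]
}}

```text
t: 37.02
ee_pos: [0.4517, 0.3738, 0.1954]
tool_rot: [[-0.011, 0.977, -0.214], [-0.007, -0.214, -0.977], [-1.0, -0.009, 0.009]]
contact_force: [0.4, -0.2, -0.2]
gripper_width: 0.036
```

```bash
python3 -c "
from plates import *
plates('wrist','w19')
plan(.447,.3757,.13,-.229,step=75)"
```

```text
[446.5 376.6] [118.4  14. ] 77.1 1834 0.1037
t 37.08 p [0.4515 0.3725 0.1952] phi -0.2172 D [ -4.5   3.2 -65.2] dphi -0.0118 tiltax [-0.0118 -0.0076] w 36.1 F [-0.3  0.1 -0.5]
[32.6, -2.2, -1.4, 0.006, 0.01, 0.01, 32.6, -2.6, -1.1, 0.006, 0, -0]
```

Emit:
{"method": "jog_arm", "body": {
  "increments": [25, -5, -4, 0.012, 0.01, 0.01, 37, 0, 0, 0, 0, 0, 0, 0, 0, 0, 0, 0]
}}

```text
t: 37.45
ee_pos: [0.4459, 0.3732, 0.1289]
tool_rot: [[-0.004, 0.973, -0.232], [-0.003, -0.232, -0.973], [-1.0, -0.003, 0.004]]
contact_force: [0.2, 0.2, 0.1]
gripper_width: 0.0362
```

```bash
python3 -c "
from plates import *
plan(.4466,.3763,.071,-.229,step=75)"
```

```text
t 37.45 p [0.4459 0.3732 0.1289] phi -0.2346 D [  0.7   3.1 -57.9] dphi 0.0056 tiltax [-0.0035 -0.0033] w 36.2 F [0.2 0.2 0.1]
[57.9, 0.1, -3.4, -0.006, 0.004, 0.003]
```

Emit:
{"method": "jog_arm", "body": {
  "increments": [25, 0, -4, -0.006, 0.003, 0.002, 25, 0, 0, 0, 0, 0, 10, -2, 0, 0, 0, 0, 0, -1, 0, 0, 0, 0]
}}

```text
t: 37.95
ee_pos: [0.4472, 0.3761, 0.0725]
tool_rot: [[0.005, 0.973, -0.232], [0.002, -0.232, -0.973], [-1.0, 0.004, -0.003]]
contact_force: [0.1, 1.0, 0.0]
gripper_width: 0.0365
```

Emit:
{"method": "jog_arm", "body": {
  "increments": [0, 0, 0, 0, 0, 0, 0, 0, 0, 0, 0, 0, 0, 0, 0, 0, 0, 0],
  "jaw": 5,
  "force": 30
}}

```text
t: 38.33
ee_pos: [0.448, 0.3768, 0.0753]
tool_rot: [[0.007, 0.973, -0.232], [0.004, -0.232, -0.973], [-1.0, 0.006, -0.005]]
contact_force: [-1.2, 0.9, -1.1]
gripper_width: 0.0138
```

Emit:
{"method": "jog_arm", "body": {
  "increments": [-20, 0, 0, 0, -0.003, -0.005, -45, 0, 0, 0, 0, 0, -45, 0, 0, 0, 0, 0, -20, 0, 0, 0, 0, 0, 0, 0, 0, 0, 0, 0]
}}

```text
t: 38.95
ee_pos: [0.447, 0.376, 0.208]
tool_rot: [[0.0, 0.973, -0.232], [0.0, -0.232, -0.973], [-1.0, 0.0, -0.0]]
contact_force: [-0.6, 0.1, -1.7]
gripper_width: 0.0138
```

```bash
python3 -c "
from plates import *
x,y=slot(1)
plan(x,y,.2,POSE[0]-np.pi/2,step=52)"
```

```text
t 38.95 p [0.447 0.376 0.208] phi -0.2337 D [  58.4 -661.8   -8. ] dphi -1.1749 tiltax [0.0001 0.0003] w 13.8 F [-0.6  0.1 -1.7]
[0.6, 16.2, 48.5, 0.09, -0, 0, 0.6, 20.4, 46.8, 0.091, -0, 0, 0.6, 24.6, 44.8, 0.09, -0, 0, 0.6, 28.6, 42.4, 0.091, -0, 0, 0.6, 32.3, 39.6, 0.09, -0, 0]
[0.6, 35.7, 36.6, 0.09, -0, 0, 0.6, 38.8, 33.2, 0.091, -0, 0, 0.6, 41.7, 29.5, 0.09, -0, 0, 0.6, 44.2, 25.7, 0.09, -0, 0, 0.6, 46.3, 21.5, 0.091, -0, 0]
[0.6, 48.1, 17.3, 0.09, -0, 0, 0.6, 49.5, 12.9, 0.091, -0, 0, 0.6, 50.4, 8.4, 0.09, -0, 0]
```

Emit:
{"method": "jog_arm", "body": {
  "increments": [-1, 16, 48, 0.09, 0, 0, -1, 20, 47, 0.09, 0, 0, -1, 25, 45, 0.09, 0, 0, -1, 29, 42, 0.09, 0, 0, -1, 32, 40, 0.09, 0, 0]
}}

```text
t: 39.58
ee_pos: [0.4654, 0.1163, 0.2058]
tool_rot: [[-0.008, 0.771, -0.637], [-0.002, -0.637, -0.771], [-1.0, -0.005, 0.007]]
contact_force: [1.4, -0.8, -1.3]
gripper_width: 0.0138
```

Emit:
{"method": "jog_arm", "body": {
  "increments": [-1, 36, 37, 0.09, 0, 0, -1, 39, 33, 0.09, 0, 0, -1, 42, 29, 0.09, 0, 0, -1, 44, 26, 0.09, 0, 0, -1, 46, 21, 0.09, 0, 0]
}}

```text
t: 40.2
ee_pos: [0.4815, -0.1457, 0.203]
tool_rot: [[-0.018, 0.402, -0.915], [0.001, -0.915, -0.403], [-1.0, -0.008, 0.016]]
contact_force: [0.7, -0.8, -1.7]
gripper_width: 0.0138
```

```bash
python3 -c "
from plates import *
x,y=slot(1)
plan(x,y,.2,POSE[0]-np.pi/2,step=52)"
```

```text
t 40.2 p [ 0.4815 -0.1457  0.203 ] phi -1.1566 D [  24.  -140.1   -3. ] dphi -0.252 tiltax [-0.0179  0.0007] w 13.8 F [ 0.7 -0.8 -1.7]
[0.8, 46, 11.5, 0.084, 0.016, 0.007, 1.1, 46.7, 7.5, 0.084, 0, 0, 1, 47.3, 3.7, 0.084, 0, 0]
```

Emit:
{"method": "jog_arm", "body": {
  "increments": [-1, 46, 11, 0.084, 0.016, 0.007, -1, 47, 6, 0.084, 0, 0, -1, 35, -2, 0.082, 0, 0, 0, 0, 0, 0, 0, 0]
}}

```text
t: 40.7
ee_pos: [0.5066, -0.278, 0.1983]
tool_rot: [[-0.008, 0.15, -0.989], [0.006, -0.989, -0.15], [-1.0, -0.007, 0.007]]
contact_force: [-0.7, 0.5, -1.7]
gripper_width: 0.0137
```

```bash
python3 -c "
from plates import *
im,d,T,k=grab('wrist','w20'); held('w20')
x,y=slot(1)
plan(x,y,.15,POSE[0]-np.pi/2,step=52)"
```

```text
held: zmin -0.0597 top x -0.0284
-0.055 447 y [-0.006   0.0006  0.0073] x -0.0279
-0.045 461 y [-0.0061  0.0006  0.0073] x -0.0289
-0.035 344 y [-0.0057  0.0006  0.0074] x -0.0309
-0.025 375 y [-0.0058  0.0011  0.0075] x -0.0283
t 40.75 p [ 0.5063 -0.2767  0.198 ] phi -1.419 D [ -0.8  -9.1 -48. ] dphi 0.0104 tiltax [-0.0086  0.0065] w 14.0 F [-0.3  0.8 -1.5]
[47.9, 9.2, 1.8, -0.01, 0.007, 0.008]
```

View pics/w20.png

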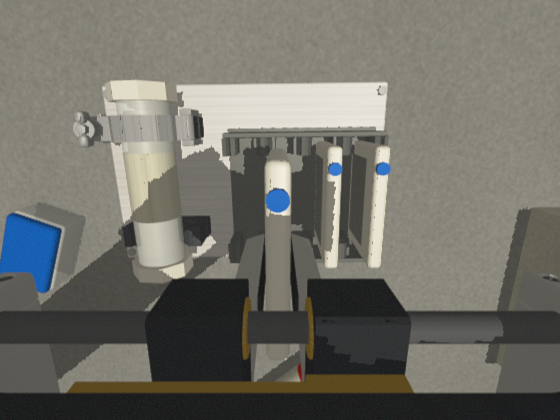

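Two plates stand in the carrier at (333,205) and (379,205), tube clamped at (150,170). Lower the third.

Emit:
{"method": "jog_arm", "body": {
  "increments": [20, 9, 0, -0.01, 0.007, 0.008, 22, 0, 0, 0, 0, 0, 8, 1, 0, 0, 0, 0, 0, 0, 0, 0, 0, 0]
}}

```text
t: 41.25
ee_pos: [0.5063, -0.2814, 0.1442]
tool_rot: [[-0.004, 0.168, -0.986], [0.003, -0.986, -0.168], [-1.0, -0.004, 0.003]]
contact_force: [-0.0, 0.3, -2.4]
gripper_width: 0.0138
```

```bash
python3 -c "
from plates import *
x,y=slot(1)
plan(x,y,.13,POSE[0]-np.pi/2,step=52)"
```

```text
t 41.25 p [ 0.5063 -0.2814  0.1442] phi -1.4021 D [ -0.8  -4.4 -14.2] dphi -0.0065 tiltax [-0.0036  0.0031] w 13.8 F [-0.   0.3 -2.4]
[14.2, 4.2, 1.5, 0.007, 0.003, 0.004]
```

Emit:
{"method": "jog_arm", "body": {
  "increments": [5, 5, 1, 0.007, 0.003, 0.004, 4, 0, 0, 0, 0, 0, 0, 0, 0, 0, 0, 0]
}}

```text
t: 41.62
ee_pos: [0.507, -0.2869, 0.1364]
tool_rot: [[0.003, 0.162, -0.987], [-0.002, -0.987, -0.162], [-1.0, 0.003, -0.002]]
contact_force: [-0.2, -0.6, -1.1]
gripper_width: 0.014
```

```bash
python3 -c "
from plates import *
x,y=slot(1)
plan(x,y,.077,POSE[0]-np.pi/2,step=52)"
```

```text
t 41.62 p [ 0.507  -0.2869  0.1364] phi -1.4085 D [ -1.5   1.1 -59.4] dphi -0.0001 tiltax [ 0.0025 -0.0024] w 14.0 F [-0.2 -0.6 -1.1]
[29.7, -0.7, 0.7, 0, -0.002, -0.003, 29.7, -0.7, 0.7, 0, -0, 0]
```

Emit:
{"method": "jog_arm", "body": {
  "increments": [15, -1, 2, 0, -0.002, -0.003, 15, 0, 0, 0, 0, 0, 15, 0, 0, 0, 0, 0, 14, 0, 0, 0, 0, 0, 0, 0, 0, 0, 0, 0]
}}

```text
t: 42.25
ee_pos: [0.5052, -0.2867, 0.0739]
tool_rot: [[0.001, 0.161, -0.987], [-0.0, -0.987, -0.161], [-1.0, 0.0, -0.001]]
contact_force: [-0.8, 0.6, 4.9]
gripper_width: 0.0138
```

Emit:
{"method": "jog_arm", "body": {
  "increments": [3, 0, 0, 0, 0, 0, 0, 0, 0, 0, 0, 0]
}}

```text
t: 42.5
ee_pos: [0.5054, -0.2869, 0.0742]
tool_rot: [[-0.001, 0.162, -0.987], [0.001, -0.987, -0.162], [-1.0, -0.001, 0.001]]
contact_force: [0.3, 0.7, -3.4]
gripper_width: 0.0142
```

Emit:
{"method": "jog_arm", "body": {
  "increments": [0, 0, 0, 0, 0, 0, 0, 0, 0, 0, 0, 0],
  "jaw": 28
}}

```text
t: 42.75
ee_pos: [0.5056, -0.2872, 0.0737]
tool_rot: [[-0.001, 0.162, -0.987], [0.0, -0.987, -0.162], [-1.0, -0.0, 0.001]]
contact_force: [-0.9, 0.8, 1.0]
gripper_width: 0.0273
```

Emit:
{"method": "jog_arm", "body": {
  "increments": [-40, 0, 0, 0, 0, 0, -50, 0, 0, 0, 0, 0, -50, 0, 0, 0, 0, 0, -50, 0, 0, 0, 0, 0, 0, 0, 0, 0, 0, 0]
}}

```text
t: 43.38
ee_pos: [0.5054, -0.2874, 0.2668]
tool_rot: [[-0.003, 0.161, -0.987], [0.001, -0.987, -0.161], [-1.0, -0.002, 0.002]]
contact_force: [0.1, 0.5, 0.3]
gripper_width: 0.0281
```

```bash
python3 -c "
from plates import *
im,d,T,k=grab('wrist','w21')
L=local(world(d,T,k))
for i in (1,2,3):
    m=(d>0)&(L[...,2]>.095)&(L[...,2]<.12)&(abs(L[...,1]-SY[i])<.02)&(abs(L[...,0]+.0163)<.09);q=L[m];print(m.sum(),q.min(0),q.max(0),np.median(q,0))
m=(d>0)&(abs(L[...,0])<.04)&(abs(L[...,1]-AX)<.04)&(L[...,2]>.06)&(L[...,2]<.1);q=L[m];print('tube',q.min(0),np.percentile(q,98,axis=0),q[:,1].max())
m=(d>0)&(abs(L[...,0]-.06)<.016);q=L[m]
for y in np.arange(.04,.2,.006):
    w=q[abs(q[:,1]-y)<.003]
    if len(w)>3: print(round(y,3),len(w),np.percentile(w[:,2],[10,50,90]).round(4))
grab('top','t21');grab('side','s21')
"
```

```text
1197 [-0.07591459 -0.06345256  0.09780318] [ 0.04275061 -0.04937507  0.10957537] [-0.01132002 -0.0562916   0.10369283]
1189 [-0.07044419 -0.10646056  0.09522887] [ 0.04389915 -0.09223217  0.10875892] [-0.00887031 -0.09865617  0.10359266]
1287 [-0.07522765 -0.14932138  0.09500249] [ 0.04391124 -0.13461059  0.10979913] [-0.01126677 -0.14066074  0.10353244]
tube [-0.03996307  0.05990881  0.06026289] [0.03835686 0.1046087  0.08505356] 0.1081352899752349
0.04 388 [0.0071 0.0396 0.0648]
0.046 138 [0.0639 0.0657 0.0668]
0.052 141 [0.0652 0.0667 0.072 ]
0.058 159 [0.0737 0.0771 0.0806]
0.064 208 [0.0678 0.0835 0.0867]
0.07 182 [0.0774 0.0876 0.0896]
0.076 174 [0.0818 0.0906 0.0924]
0.082 154 [0.0835 0.0917 0.093 ]
0.088 152 [0.0837 0.0918 0.0929]
0.094 127 [0.0829 0.0913 0.0927]
0.1 110 [0.0794 0.0884 0.0898]
0.106 87 [0.0762 0.0859 0.0875]
0.112 43 [0.0761 0.0794 0.0811]
0.118 31 [0.0657 0.0676 0.0748]
0.124 212 [0.0655 0.0676 0.0913]
0.13 326 [0.0658 0.0921 0.0963]
0.136 79 [0.0326 0.0892 0.0939]
0.142 32 [0.0105 0.0423 0.0897]
0.148 4 [0.0063 0.0064 0.007 ]
0.166 5 [-0.0012  0.0002  0.0005]
0.184 5 [-0.0013 -0.0005 -0.0002]
0.19 70 [-0.0022 -0.0008  0.0004]
0.196 93 [-0.0021 -0.0009  0.0004]
```

View pics/w21.png

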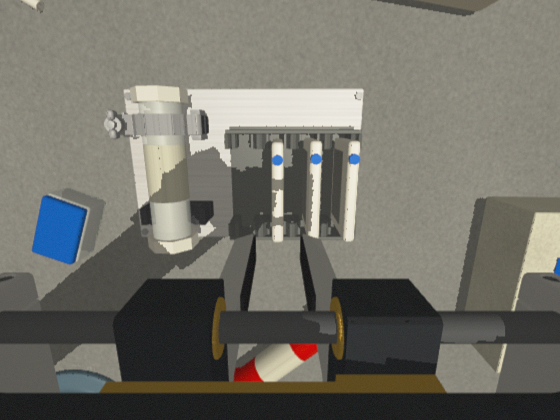

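View pics/s21.png

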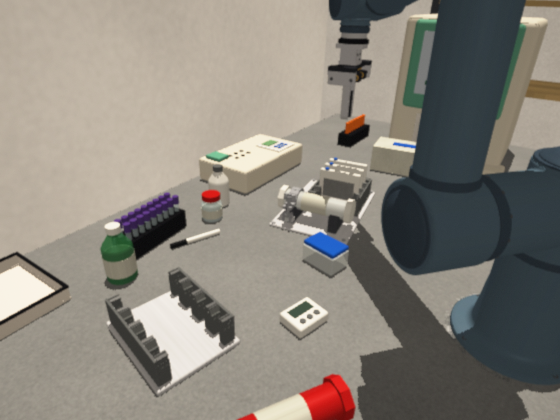

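View pics/t21.png

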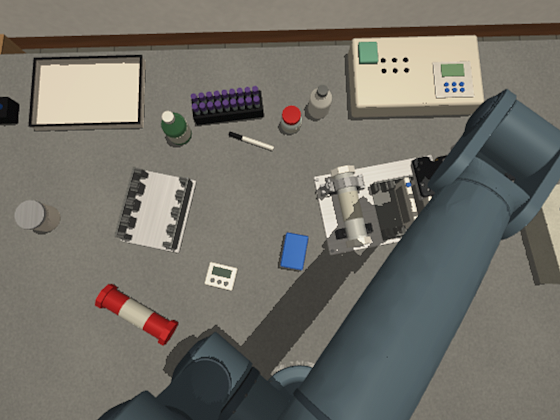

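Emit:
{"method": "jog_arm", "body": {
  "increments": [0, 0, 0, 0, 0, 0, 0, 0, 0, 0, 0, 0]
}}

```text
t: 43.78
ee_pos: [0.5016, -0.2843, 0.2561]
tool_rot: [[-0.017, 0.161, -0.987], [0.013, -0.987, -0.161], [-1.0, -0.016, 0.014]]
contact_force: [0.3, 0.5, -0.6]
gripper_width: 0.0281
```

```bash
python3 -c "
from h import *
print(ticket.job_done())"
```

```text
the job is handed in; nothing more can be done
None
```

The carrier is ready and I handed the job in at about 44 s. The hand-in call gives no verdict, so what follows rests on my own camera checks.

I laid the tube in the saddles and let go of it, then swung the coupler half shut and pressed it down. Next I swung the bolt up into the slot. Last, I moved all three plates (one rack slot was empty from the start) into the three carrier slots farthest from the tube.

**Last checks:**
- **Tube:** the axis is about 60 mm above the bench and about 1 mm off the saddle centre. When I set it down it was about 3 mm off along its length.
- **Coupler:** the lug top is at about 67 mm, which is its shut height.
- **Bolt:** the tip leans inward at about 130 mm in the carrier's y and 96 mm high, which fits an angle near 0.
- **Plates:** all three stand upright in their slots within about 2 mm, with their tops at about 104 mm, the same height I measured in the rack.
- **Bystanders:** they look unmoved in the top and side views, and the gripper was clear of everything.

**Disagreements:** the top and wrist cameras differed by about 3 mm on where things stood, and I went mostly with the wrist camera. One carrier yaw fit, taken while the tube hid part of the edge, came out about 0.04 rad off the others, so I left it out.

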